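# Top up the sample case and shut its cover

### The job

Find the empty pockets of the sample case and stand one brass stem from the sloping rack upright in each of them, foot down on the pocket's floor. Leave the stems already in the case, the spare that is not needed and the other things on the bench where they are. Then swing the clear cover fully shut, so that its tab drops behind the catch rim.

Things in the scene. Friction and masses are not known exactly. Their poses are not given: they have to be found in the camera images.
- case: Sample case, fixed: grey plinth 150 x 104 mm with six square pockets, 3 along its x, 2 along its y, 46 mm pitch. Origin under its centre, z up. Pockets are 42 mm square, 14 mm deep, floors 24 mm and wall tops 38 mm above the bench, walls 4 mm. Four hold a brass stem, two are empty. The cover is hinged on the +y side; a catch rim stands 57 mm from the centre on the -y side, top 44 mm above the bench.
- pocket0 (a point): Pocket 0 of the case: the point 26 mm above the middle of its floor, where the middle of a stem standing in it comes. It does not tell whether the pocket is full. A stem has 4 mm of play to each side.
- pocket1 (a point): Pocket 1 of the case: the point 26 mm above the middle of its floor, where the middle of a stem standing in it comes. It does not tell whether the pocket is full. A stem has 4 mm of play to each side.
- pocket2 (a point): Pocket 2 of the case: the point 26 mm above the middle of its floor, where the middle of a stem standing in it comes. It does not tell whether the pocket is full. A stem has 4 mm of play to each side.
- pocket3 (a point): Pocket 3 of the case: the point 26 mm above the middle of its floor, where the middle of a stem standing in it comes. It does not tell whether the pocket is full. A stem has 4 mm of play to each side.
- pocket4 (a point): Pocket 4 of the case: the point 26 mm above the middle of its floor, where the middle of a stem standing in it comes. It does not tell whether the pocket is full. A stem has 4 mm of play to each side.
- pocket5 (a point): Pocket 5 of the case: the point 26 mm above the middle of its floor, where the middle of a stem standing in it comes. It does not tell whether the pocket is full. A stem has 4 mm of play to each side.
- hinge (a point): Middle of the cover's hinge line on the case, 39 mm above the bench, 48 mm to the case's +y side; the line runs along the case's x. The hinge is stiff: friction 0.09 N m besides the cover's weight (120 g); the cover stays where it is left. No spring, no snap: push it over and down on its flat outer face.
- cover (a joint): Angle of the clear tray-shaped cover (142 mm along the hinge, 96 mm deep from it, 47 mm high, 3 mm walls). 0 = shut, the 30 mm wide tab at the middle of its free edge behind the catch rim of the case; grows as it opens up and over to the case's +y side. At 1.57 its flat outer face is upright and faces +y, 47 mm beyond the hinge line; limit 2.3. It starts between 1.85 and 2.2.
- cover_edge (a point): Middle of the cover's free edge at its flat outer face: 96 mm from the hinge, and 47 mm above the hinge when shut.
- rack: Spares rack, fixed, 110 x 124 mm: its plate slopes down to its -x at 30 degrees (0.52 rad), 3 places along y, 40 mm apart. Origin under its foot. Spares stand square to the plate, so lean 30 degrees to -x; middles 13 mm to -x of the origin, 78 mm up. 46 mm tall dividers between them leave only the downhill and uphill sides free to grip; there only 10 mm lips hold the foot.
- spare0_mid (a point): Brass stem, all seven alike: round foot 34 mm in diameter, 14 mm high, with a plain round stem 16 mm in diameter above it; 52 mm high in all, about 160 g. This point is on its axis half-way up (26 mm from the underside); z runs along it from foot to tip. A spare, at first in the sloping rack. At the rack's -y end.
- spare1_mid (a point): Brass stem, all seven alike: round foot 34 mm in diameter, 14 mm high, with a plain round stem 16 mm in diameter above it; 52 mm high in all, about 160 g. This point is on its axis half-way up (26 mm from the underside); z runs along it from foot to tip. A spare, at first in the sloping rack. In the middle.
- spare2_mid (a point): Brass stem, all seven alike: round foot 34 mm in diameter, 14 mm high, with a plain round stem 16 mm in diameter above it; 52 mm high in all, about 160 g. This point is on its axis half-way up (26 mm from the underside); z runs along it from foot to tip. A spare, at first in the sloping rack. At the rack's +y end.
- kept0_mid (a point): Brass stem, all seven alike: round foot 34 mm in diameter, 14 mm high, with a plain round stem 16 mm in diameter above it; 52 mm high in all, about 160 g. This point is on its axis half-way up (26 mm from the underside); z runs along it from foot to tip. Already in one of the case's pockets; stays there.
- kept1_mid (a point): Brass stem, all seven alike: round foot 34 mm in diameter, 14 mm high, with a plain round stem 16 mm in diameter above it; 52 mm high in all, about 160 g. This point is on its axis half-way up (26 mm from the underside); z runs along it from foot to tip. Already in one of the case's pockets; stays there.
- kept2_mid (a point): Brass stem, all seven alike: round foot 34 mm in diameter, 14 mm high, with a plain round stem 16 mm in diameter above it; 52 mm high in all, about 160 g. This point is on its axis half-way up (26 mm from the underside); z runs along it from foot to tip. Already in one of the case's pockets; stays there.
- kept3_mid (a point): Brass stem, all seven alike: round foot 34 mm in diameter, 14 mm high, with a plain round stem 16 mm in diameter above it; 52 mm high in all, about 160 g. This point is on its axis half-way up (26 mm from the underside); z runs along it from foot to tip. Already in one of the case's pockets; stays there.
- driver: Screwdriver lying on the bench, 150 mm long along its x. Not part of the job.
- vial: Small amber jar with a white cap, 44 mm in diameter, 85 mm high, origin under it. Not part of the job.
- bush: Short plain brass bush, 38 mm in diameter, 22 mm high, origin under it. A different part, not a spare.
- loupe: Black loupe, 40 mm in diameter, 34 mm high, origin under it. Not part of the job.
- gauge: Steel gauge block 34 x 34 x 55 mm, origin under it. Not part of the job.
- dish: White shallow bowl, 90 mm wide, 30 mm high, origin under it. Not part of the job.
Things that resemble listed ones, but are neither listed nor needed, are in the scene too. Leave any brown or turquoise look-alike of the case alone.

How it is judged:
By the outcome, as a careful person would: the job done as asked, in the order asked, and still so for the second after the job is handed in, with the robot touching nothing.
It also fails if it takes over 72 s, if anything falls off the work surface, if the arm or the gripper's body presses on something with over 40 N, if the wrist force passes 120 N, or if a joint passes its speed limit or range.

### The arm

A 6-joint arm with a two-finger parallel gripper is mounted at the origin on the work surface. World frame = base frame: x ahead of the robot, y to its left, z up, the work surface at z = 0. Lengths are in m, angles in rad, forces in N, time in s.
With the tool pointing down it reaches from about 0.35 to 0.85 m from the base axis. Payload 8.1 kg.
Tool frame: the origin (TCP) lies on the mounting face of the last link; the fingertips stand 186 mm ahead of it and the grasp point (between the pads) lies 167 mm ahead of it; y points along the fingers, x is the direction in which the jaws open and shut, and the axes are right-handed (so a half turn about y gives the same grasp; the last joint's range is limited). The gripper opens to 93 mm and grips with 3 to 60 N. Pads are 15 mm wide; open, the fingers measure 128 mm over their backs; the gripper's body (75 mm by 188 mm) begins 65 mm behind the grasp point.
Start: joints at [-1.272, 0.13, 1.488, -0, 1.523, -0.085], TCP at [0.225, -0.556, 0.405] pointing down, gripper open.
Joint ranges: [-2.96, 2.96], [-0.89, 2.26], [0.02, 2.5], [-1.34, 4.48], [0, 2.73], [-2.66, 2.66]. Speed limits (rad/s): [2.39, 2.39, 2.79, 3.14, 3.14, 3.14].

### API

Orientations are given as a rotation vector (axis times angle).
In Python, from plant import robot, imaging gives the robot as it stands.
- The arm moves only by the shell command python3 -m inch 'ROWS' [OPENING] [FORCE]. ROWS is JSON, a list of rows, each an object of numbers: "x", "y", "z": the shift along the tool's x, y, z in mm; "twist": the turn about the tool's y in rad. In form: [{"x": .., "y": .., "z": .., "twist": ..}, ...]. A call has 1 to 12 rows; each row shifts and turns the commanded pose from where the row before left it, along the tool's axes as they then stand; what a row does not reach is not made up. A row lasts 1/10 s, in which the tool goes at most 50 mm and 8.59 degrees, less where a joint would pass 70% of its speed; a pose out of reach is approached as far as the arm can. A call with a gripper value outside its range is refused whole. OPENING is the gripper command: -1 is shut, 1 is fully open, values between are in proportion, set as the call begins (- or left out, the last holds). The fingers move at their own pace and stop on an object; FORCE is the grip in N (left out, the last holds). Time passes only in rows, so rows that do not move let the fingers close. It gives the time, the measured TCP pose, the force and the opening at its end, in the units of the state.
- robot.read_state(): the state, without advancing time (a new reading comes with each control period).
- imaging.read_camera(name): name is "scene" or "top"; returns a dict with "color" (384x512x3 uint8, red, green, blue), "depth" (384x512 float32, m along the optical axis (not along the pixel's ray), 0 where there is no reading), "fx", "fy", "cx", "cy" (pixels), "k1" (the pictures are not rectified: a ray, as slopes to the right and down, at radius r is drawn at 1 + k1 r^2 times it, then the intrinsics apply), "rvec" (rotation vector, rad) and "tvec" (3), from world to camera coordinates, as OpenCV has them. Camera axes: x right, y down, z forward; pixel columns grow to the right and rows downward; lengths in m; the calibration is good to about 2 mm. A picture is of the moment at which its call begins.
- robot.close_job(): hands the job in, once; it reports no verdict.
The state is a dict: "t": time; "q": joint angles; "dq": joint speeds; "joint_torque": joint torques, N m; "tool_pos": TCP position; "orientation": TCP orientation; "force": force on the tool from outside, world axes, zero at the start; "wrist_torque": the same for the moment, N m; "opening": finger opening in m.
Only numpy, scipy, OpenCV 4.12 (cv2) and the standard library are available. Lean on these libraries where they do the work, as an engineer would, in place of code of your own. Each camera call takes 0.05 s, during which the arm holds its last target.

## Working session

There is one attempt and no reset: what is moved stays moved. The work goes in short steps, Python scripts to look and compute and a shell command to move; the robot and the scene stay as the last step left them, time stands still between calls to the robot, and variables do not carry over. Pictures are saved under pics/ and viewed, and the job is handed in when it is done.

```bash
ls; mkdir -p pics
python3 - <<'E'
from plant import robot, imaging
import cv2
s=robot.read_state(); print({k:(v if not hasattr(v,'__len__') else [round(float(a),4) for a in v]) for k,v in s.items()})
for n in ['scene','top']:
    c=imaging.read_camera(n)
    print(n,{k:c[k] for k in c if k not in('color','depth')})
    cv2.imwrite(f'pics/{n}0.png',cv2.resize(c['color'][:,:,::-1],(800,600),interpolation=cv2.INTER_CUBIC))
    import numpy as np; np.savez(f'{n}0.npz',**c)
E
```

```text
pics
{'t': 0.0, 'q': [-1.2724, 0.1311, 1.4893, -0.0, 1.523, -0.0854], 'dq': [0.001, 0.0008, -0.0005, 0.0008, -0.0011, -0.0007], 'joint_torque': [-0.0022, -55.9862, -49.1752, 0.0767, 0.0357, -0.0002], 'tool_pos': [0.2246, -0.5561, 0.4037], 'orientation': [-1.3655, 0.923, -0.9207], 'force': [-0.6347, 0.6478, -0.8626], 'wrist_torque': [0.0571, 0.0183, 0.0422], 'opening': 0.0929751817035604}
scene {'fx': 488.20831521185914, 'fy': 488.20831521185914, 'cx': 249.33028857035328, 'cy': 195.65063369425218, 'k1': -0.11356801215207867, 'rvec': array([ 0.91641033,  2.67284608, -0.86509057]), 'tvec': array([ 0.43915487, -0.19847063,  1.58510072])}
top {'fx': 499.4850022354745, 'fy': 499.4850022354745, 'cx': 249.76689734319368, 'cy': 194.58539779804366, 'k1': -0.20257610183403657, 'rvec': array([ 2.17405151, -2.18358169,  0.09268022]), 'tvec': array([-0.01723946,  0.52298646,  1.57668786])}
```

View pics/scene0.png

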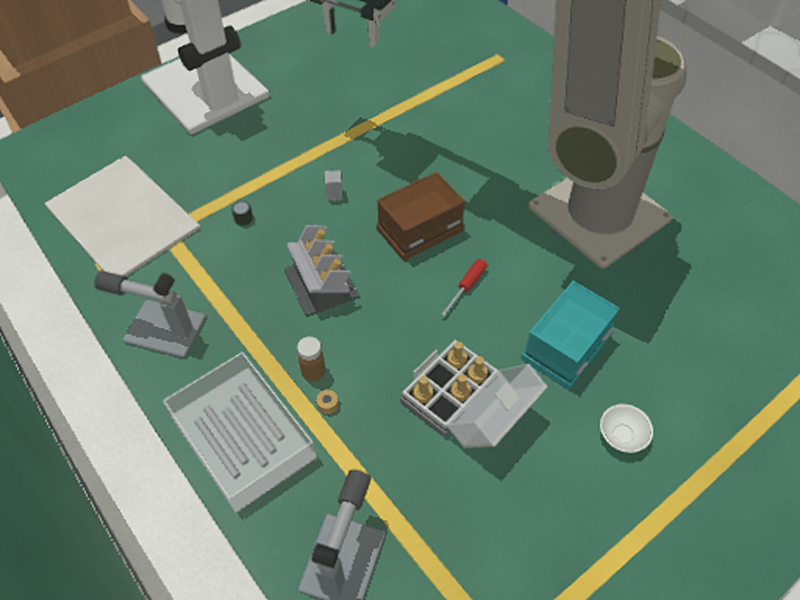

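View pics/top0.png

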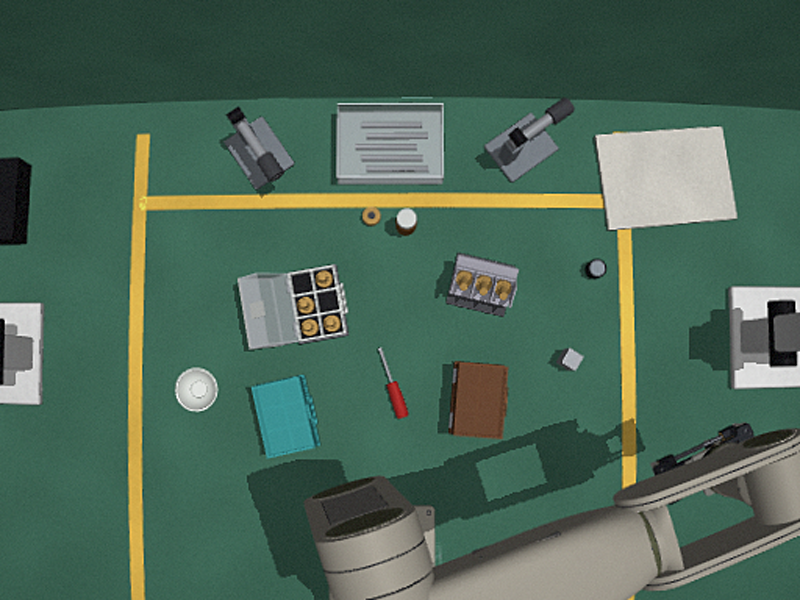

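Run:
```python
from scipy.spatial.transform import Rotation as R
print(R.from_rotvec([-1.3655, 0.923, -0.9207]).as_matrix().round(3))
```

```text
[[ 0.374 -0.001  0.927]
 [-0.927  0.002  0.374]
 [-0.002 -1.     0.   ]]
```

```bash
cat > h.py <<'E'
import numpy as np, cv2
def cam(c):
    R,_=cv2.Rodrigues(np.array(c['rvec'],float)); t=np.array(c['tvec'],float).ravel()
    return R,t
def undist(c,u,v):
    xd=(u-float(c['cx']))/float(c['fx']); yd=(v-float(c['cy']))/float(c['fy'])
    K=np.eye(3); p=np.stack([xd,yd],-1).reshape(-1,1,2).astype(float)
    r=cv2.undistortPoints(p,K,np.array([float(c['k1']),0,0,0,0.])).reshape(-1,2)
    return r
def ray(c,u,v):
    R,t=cam(c); r=undist(c,np.atleast_1d(np.asarray(u,float)),np.atleast_1d(np.asarray(v,float)))
    d=np.c_[r,np.ones(len(r))]@R; return -R.T@t,d
def onz(c,u,v,z):
    o,d=ray(c,u,v); s=(z-o[2])/d[:,2]; return o+s[:,None]*d
def dep(c):
    h,w=c['depth'].shape; v,u=np.mgrid[:h,:w]
    o,d=ray(c,u.ravel(),v.ravel()); return (o+c['depth'].ravel()[:,None]*d).reshape(h,w,3)
def proj(c,P):
    R,t=cam(c); K=np.array([[c['fx'],0,c['cx']],[0,c['fy'],c['cy']],[0,0,1]],float)
    return cv2.projectPoints(np.atleast_2d(np.asarray(P,float)),np.array(c['rvec'],float),t,K,np.array([float(c['k1']),0,0,0,0.]))[0].reshape(-1,2)
E
python3 - <<'E'
import numpy as np,cv2
from h import *
S=dict(np.load('scene0.npz'));T=dict(np.load('top0.npz'))
def crop(c,x0,y0,w,h,n,k=8):
    im=c['color'][y0:y0+h,x0:x0+w,::-1]; cv2.imwrite('pics/'+n,cv2.resize(im,(w*k,h*k),interpolation=cv2.INTER_CUBIC))
a=T['color'][155:235,145:230,::-1];b=T['color'][150:210,275:340,::-1]
crop(T,145,160,90,70,'tcase.png');crop(T,275,150,70,60,'track.png')
crop(S,175,135,65,70,'srack.png');crop(S,250,205,105,90,'scase.png',7)
P=dep(T)
for nm,(x0,x1,y0,y1) in dict(rack=(280,336,156,206,)).items():
    z=P[y0:y1:3,x0:x1:3,2]*1000; print(z.round().astype(int))
    print(P[y0,x0],P[y1,x1])
E
```

```text
[[   6    0   -3   -3    2    2   -2    6    4   -7    2   -3   -6   -8
     2    0   -5    1    4]
 [  -1    0    3   -1   -5   -2   -2    0   -3   -2   -2   -2    8   -4
    -7   -1   -5    0    2]
 [  -2    5    4   -5    2    6    0   -7   -1    4   -8    1  -10   -2
     1   -1    1   -6   -1]
 [   0    0    1    3    2   77   78   74   72    1   12    0   -6    0
    -2    3    4   -4    5]
 [   0   -4   -2   -2   69   66   70   72   77   76   73   76   67   11
     6   -3    2  -10    2]
 [   0   -1    1    0   84   81   69   65   63   70   69   68   72   74
    76   77   78   -6    8]
 [   2    1    0    4   99   71   76   62   76   75   72   66   61   68
    66   72   76   67   -2]
 [  -3   -6    6    4   67   70   72   73   97   73   72 1615   62   72
    65   67   63    4   -1]
 [   3    2   -1   66   57   97   96   61   99   71   76   76   91   72
    73   74   59    0    0]
 [  -1   -2    2   93   58   95   99   50   70   91   96   64  102   73
    79   71   70    3    2]
 [   6    0   -1   35   34   43   41   75   58  103   97   41   97   78
    97   67   83    3   -4]
 [  -4    5    4    5    4   34   32   83   37   43   38   58   46   55
   101   44   91    1   -4]
 [   3    1   11    1    6    2   10    4    5    3   39   79   38   41
    46   31   -3   -6   -4]
 [  -4    3    2    2    5    9    2    9    6   -3    5    0    6    7
    34   31   -3    3   -2]
 [  -2   -6    4    3    1    0   -3   -3    9    5    8    8   -1    2
     1    1    2    0   -1]
 [   2   -3  -13    4    5    1    5    0    2    3   -7    1    9    2
    12    4    2   -7   -4]
 [  -7   -2   -2    0    0    2    6    1   -6   -4    4   -5   -5    3
     4   -2    3   -3    0]]
[ 0.65016782 -0.11870955  0.00552092] [ 0.48645591 -0.30116871 -0.00412258]
```

View pics/tcase.png

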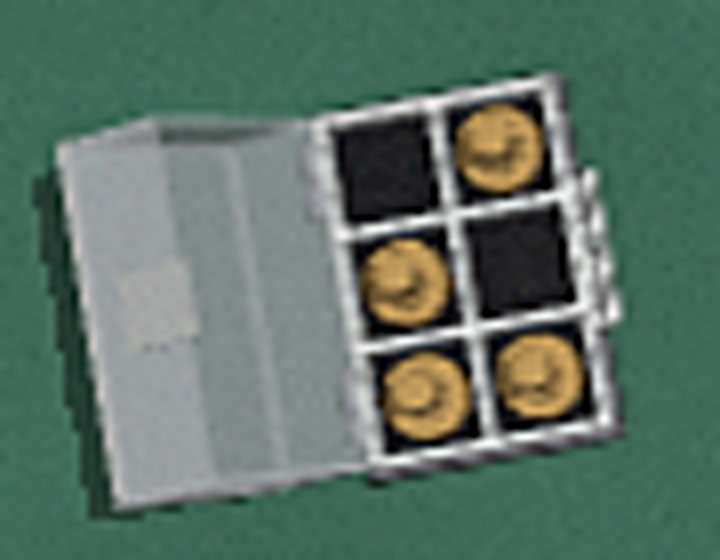

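View pics/track.png

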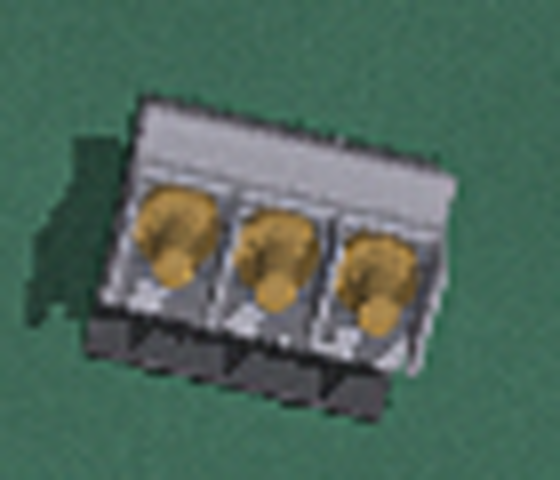

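View pics/srack.png

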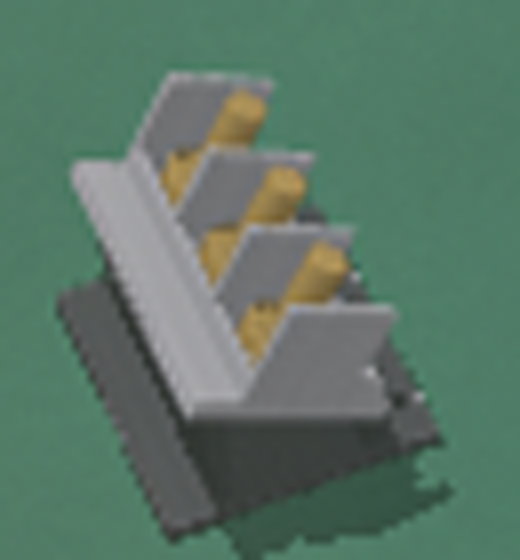

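View pics/scase.png

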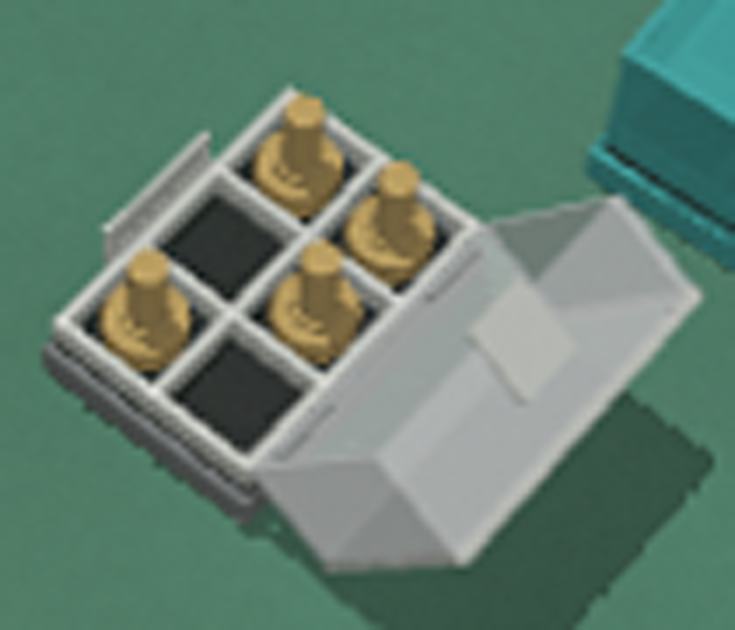

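Run:
```python
import numpy as np,cv2
from h import *
S=dict(np.load('scene0.npz'));T=dict(np.load('top0.npz'))
# case corners in crop coordinates from the top view -> z=38
o=np.array([145,160]);f=lambda x,y:(np.array([x,y])+.5)/8-.5+o
pts=np.array([f(318,118),f(552,78),f(368,462),f(608,428),f(387,168),f(520,262)])
X=onz(T,pts[:,0],pts[:,1],.038)*1000; print('top corners TL TR BL BR e1 e2\n',X.round(1))
print('sides',np.linalg.norm(X[0]-X[1]),np.linalg.norm(X[2]-X[3]),np.linalg.norm(X[0]-X[2]),np.linalg.norm(X[1]-X[3]), 'c',X[:4].mean(0))
o2=np.array([250,205]);g=lambda x,y:(np.array([x,y])+.5)/7-.5+o2
ps=np.array([g(292,90),g(62,325),g(248,462),g(478,225),g(222,243),g(240,392)])
Y=onz(S,ps[:,0],ps[:,1],.038)*1000; print('scene corners\n',Y.round(1),Y[:4].mean(0))
# stem tips in case, z=76
tp=np.array([f(492,138),f(403,272),f(418,388),f(535,362)])
o3=np.array([275,150]);h=lambda x,y:(np.array([x,y])+.5)/8-.5+o3
o4=np.array([175,135]);k=lambda x,y:(np.array([x,y])+.5)/8-.5+o4
a=np.array([h(175,268),h(275,292),h(378,314)]); b=np.array([k(327,264),k(284,186),k(242,110)])
def tri(pa,pb):
    oa,da=ray(T,*pa);ob,db=ray(S,*pb);da=da[0]/np.linalg.norm(da);db=db[0]/np.linalg.norm(db)
    A=np.c_[da,-db];s=np.linalg.lstsq(A,ob-oa,rcond=None)[0]
    p,q=oa+s[0]*da,ob+s[1]*db;return (p+q)/2*1000,np.linalg.norm(p-q)*1000
for i in range(3): print('tip',tri(a[i],b[i]))
st=np.array([g(305,104),g(400,173),g(320,252),g(148,262)])  # scene tips
print('scene tips z76',(onz(S,st[:,0],st[:,1],.076)*1000).round(1).tolist())
print('top tips z76',(onz(T,tp[:,0],tp[:,1],.076)*1000).round(1).tolist())
```

```text
top corners TL TR BL BR e1 e2
 [[587.4 189.1  38. ]
 [602.9  95.5  38. ]
 [450.2 168.3  38. ]
 [463.3  73.1  38. ]
 [567.2 161.3  38. ]
 [529.4 108.1  38. ]]
sides 94.85476376019925 96.10973820596735 138.81648679831585 141.3517400159447 c [525.94345266 131.4974873   38.        ]
scene corners
 [[464.5  75.3  38. ]
 [602.4 102.5  38. ]
 [584.  190.6  38. ]
 [448.3 167.4  38. ]
 [531.4 112.3  38. ]
 [567.6 166.3  38. ]] [524.77572401 133.93779185  38.        ]
tip (array([ 551.13073873, -162.31373348,   93.80200682]), np.float64(1.5166393921630412))
tip (array([ 542.14107362, -201.06282869,   94.10173189]), np.float64(0.38979058953123313))
tip (array([ 533.4640254 , -240.70279006,   94.16144474]), np.float64(0.5021979879819138))
scene tips z76 [[482.5, 100.7, 76.0], [474.4, 146.5, 76.0], [520.8, 154.0, 76.0], [573.9, 117.8, 76.0]]
top tips z76 [[574.4, 116.1, 76.0], [522.3, 150.5, 76.0], [477.2, 144.5, 76.0], [487.1, 99.1, 76.0]]
```

```bash
cat > ov.py <<'E'
import numpy as np,cv2,sys
from h import *
def stem(mid,yaw,tilt,c):
    a=np.array([-np.sin(tilt),0,np.cos(tilt)]);e1=np.array([np.cos(tilt),0,np.sin(tilt)]);e2=np.array([0,1.,0])
    Rz=np.array([[np.cos(yaw),-np.sin(yaw),0],[np.sin(yaw),np.cos(yaw),0],[0,0,1]])
    th=np.linspace(0,2*np.pi,40);out=[]
    for s,r in((26,8),(-12,8),(-12,17),(-26,17)):
        P=[mid+Rz@(a*s+r*(np.cos(t)*e1+np.sin(t)*e2)) for t in th]
        out.append(proj(c,np.array(P)/1000))
    return out
def draw(c,curves,x0,y0,w,h,k,n):
    im=cv2.resize(c['color'][y0:y0+h,x0:x0+w,::-1],(w*k,h*k),interpolation=cv2.INTER_CUBIC)
    for q,col in curves:
        p=((q-[x0,y0]+.5)*k-.5); cv2.polylines(im,[np.round(p*8).astype(np.int32)],False,col,1,cv2.LINE_AA,3)
    cv2.imwrite('pics/'+n,im)
E
python3 - <<'E'
from ov import *
S=dict(np.load('scene0.npz'));T=dict(np.load('top0.npz'))
for c in(S,T): R,t=cam(c); print((-R.T@t).round(3))
yaw=-.222; ca,sa=np.cos(yaw),np.sin(yaw)
m1=np.array([542.1+13*ca+1*0,-201.1+13*sa,78.]) # spare1 mid guess (tip+13)
ys=np.array([-sa,ca,0])
for c,b,n in((T,(275,150,70,60,10),'ov_t.png'),(S,(175,135,65,70,8),'ov_s.png')):
    cv=[]
    for i in(-40,0,40):
        for q in stem(m1+ys*i,yaw,.5236,c): cv.append((q,(0,0,255)))
    draw(c,cv,*b,n)
E
```

```text
[0.999 0.6   1.178]
[ 0.389 -0.018  1.615]
```

View pics/ov_t.png

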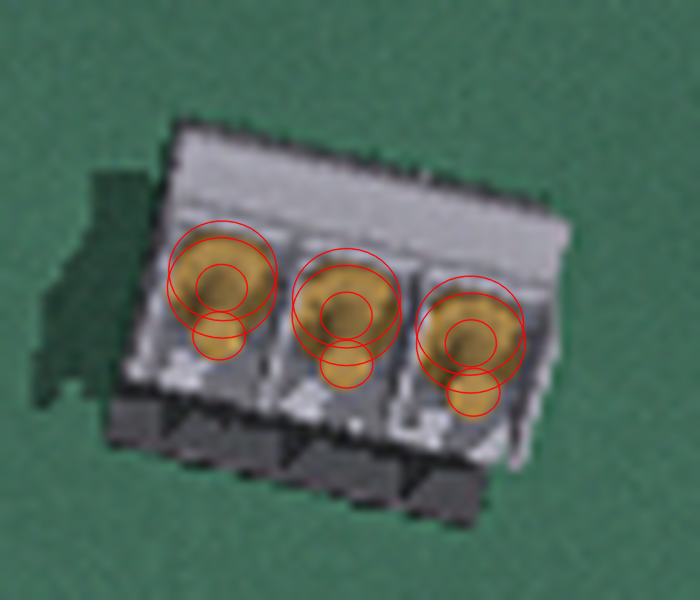

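View pics/ov_s.png

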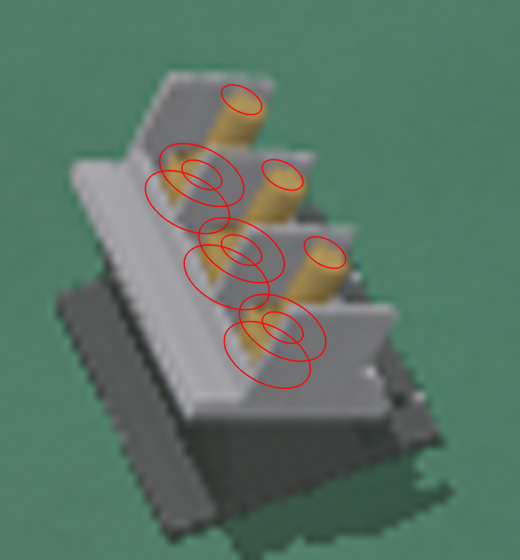

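```bash
cat > st.py <<'E'
import numpy as np,sys
from plant import robot
from scipy.spatial.transform import Rotation as Ro
s=robot.read_state(); R=Ro.from_rotvec(s['orientation']).as_matrix(); p=np.array(s['tool_pos'])*1000
print('t',round(s['t'],2),'tcp',p.round(1),'grasp',(p+167*R[:,1]).round(1),'jawyaw',round(float(np.arctan2(R[1,0],R[0,0])),4),'yax',R[:,1].round(3),'F',np.round(s['force'],1),'M',np.round(s['wrist_torque'],2),'op',round(s['opening']*1000,1))
if len(sys.argv)>3:
    g=np.array([float(a) for a in sys.argv[1:4]])
    print('shift tool xyz to put grasp pt there:',(R.T@(g-p-167*R[:,1])).round(1))
    if len(sys.argv)>4: print('twist',round(-(float(sys.argv[4])-float(np.arctan2(R[1,0],R[0,0]))),4))
E
python3 -m inch '[{"twist":-0.14},{"twist":-0.14},{"twist":-0.14},{"twist":-0.14},{"twist":-0.14},{"twist":-0.14},{"twist":-0.125},{}]' -0.054 15
python3 - <<'E'
import numpy as np
yaw=-.222;c,s=np.cos(yaw),np.sin(yaw)
m1=np.array([554.3,-203.]);m2=m1+40*np.array([-s,c])
for m in(m1,m2): print((m-6.5*np.array([c,s])).round(1))
E
python3 st.py 548 -201.6 101 -0.222
```

```text
[ 548.  -201.6]
[ 556.8 -162.6]
t 0.1 tcp [ 224.6 -556.1  403.8] grasp [ 224.6 -555.9  236.8] jawyaw -1.187 yax [-0.     0.002 -1.   ] F [ 0.  -0.1 -0.3] M [ 0.08 -0.01  0.02] op 93.0
shift tool xyz to put grasp pt there: [-207.2  136.2  432.6]
twist -0.965$[0]: bad value
```

```bash
python3 -m inch '[{"x":0,"y":0,"z":0,"twist":-0.14},{"x":0,"y":0,"z":0,"twist":-0.14},{"x":0,"y":0,"z":0,"twist":-0.14},{"x":0,"y":0,"z":0,"twist":-0.14},{"x":0,"y":0,"z":0,"twist":-0.14},{"x":0,"y":0,"z":0,"twist":-0.14},{"x":0,"y":0,"z":0,"twist":-0.125}]' -0.054 15; python3 st.py 556.8 -162.6 101 -0.222
```

```text
t: 0.8
tool_pos: [0.2247, -0.5562, 0.4041]
orientation: [-1.563, 0.17, -0.169]
force: [0.1, -0.4, -0.2]
opening: 0.0452
t 0.8 tcp [ 224.7 -556.2  404.1] grasp [ 224.6 -556.   237.1] jawyaw -0.2163 yax [-0.     0.001 -1.   ] F [ 0.1 -0.4 -0.2] M [-0.07 -0.11 -0.02] op 45.2
shift tool xyz to put grasp pt there: [240.1 136.4 455.4]
twist 0.0057
```

```bash
python3 -m inch '[{"x":21,"y":3,"z":40,"twist":0},{"x":21,"y":3,"z":40,"twist":0},{"x":21,"y":3,"z":40,"twist":0},{"x":21,"y":3,"z":40,"twist":0},{"x":21,"y":3,"z":40,"twist":0},{"x":21,"y":3,"z":40,"twist":0},{"x":21,"y":3,"z":40,"twist":0},{"x":21,"y":3,"z":40,"twist":0},{"x":21,"y":3,"z":40,"twist":0},{"x":21,"y":3,"z":40,"twist":0},{"x":21,"y":3,"z":40,"twist":0},{"x":9,"y":3,"z":15,"twist":0}]'; python3 st.py 556.8 -162.6 101 -0.222
```

```text
t: 2.0
tool_pos: [0.5606, -0.1621, 0.3681]
orientation: [-1.563, 0.172, -0.172]
force: [-0.2, -0.1, 0.0]
opening: 0.0442
t 2.0 tcp [ 560.6 -162.1  368.1] grasp [ 560.6 -161.9  201.1] jawyaw -0.2189 yax [-0.     0.001 -1.   ] F [-0.2 -0.1  0. ] M [-0.04 -0.04  0.02] op 44.2
shift tool xyz to put grasp pt there: [ -3.5 100.1  -1.7]
twist 0.0031
```

```bash
python3 -m inch '[{"x":-3,"y":22,"z":-1.5,"twist":0},{"x":0,"y":20,"z":0,"twist":0},{"x":0,"y":20,"z":0,"twist":0},{"x":0,"y":0,"z":0,"twist":0}]'; python3 st.py 556.8 -162.6 101 -0.222
cat > look.py <<'E'
import sys,cv2,numpy as np
from plant import imaging
n=sys.argv[1]; x0,y0,w,h,k=map(int,sys.argv[3:8])
c=imaging.read_camera(sys.argv[2]); np.savez(n+'.npz',**c)
cv2.imwrite(f'pics/{n}.png',cv2.resize(c['color'][y0:y0+h,x0:x0+w,::-1],(w*k,h*k),interpolation=cv2.INTER_CUBIC))
E
python3 look.py s1 scene 150 80 120 110 5; python3 look.py t1 top 260 130 100 90 6
```

```text
t: 2.4
tool_pos: [0.5542, -0.166, 0.3029]
orientation: [-1.562, 0.18, -0.169]
force: [-1.2, -0.7, -0.1]
opening: 0.0436
t 2.4 tcp [ 554.2 -166.   302.9] grasp [ 553.1 -165.6  135.9] jawyaw -0.2222 yax [-0.006  0.002 -1.   ] F [-1.2 -0.7 -0.1] M [-0.04 -0.03 -0.01] op 43.6
shift tool xyz to put grasp pt there: [ 3.1 34.8  3.8]
twist -0.0002
```

View pics/s1.png

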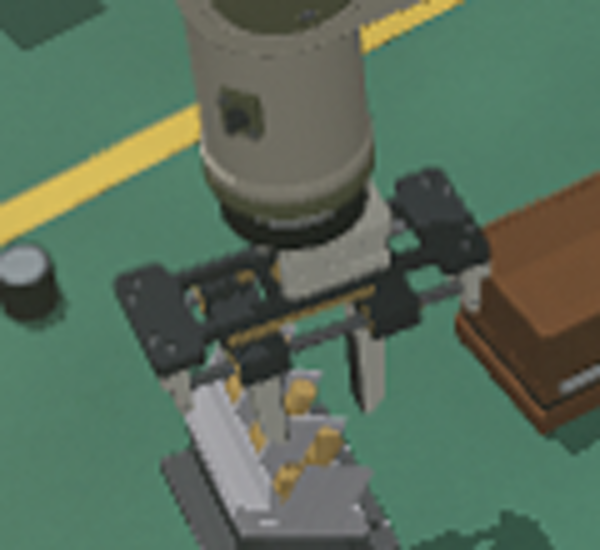

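View pics/t1.png

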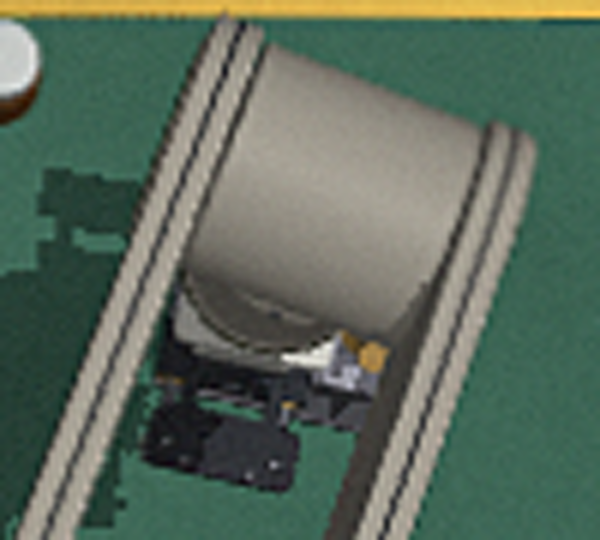

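```bash
python3 st.py 556.8 -162.6 101 -0.222
python3 - <<'E'
import numpy as np
from ov import *
from plant import robot
from scipy.spatial.transform import Rotation as Ro
s=robot.read_state();R=Ro.from_rotvec(s['orientation']).as_matrix();p=np.array(s['tool_pos'])*1000
S=dict(np.load('s1.npz'));c=[]
op=s['opening']*1000/2
for sg in(-1,1):
    L=[p+R@np.array([sg*op,186,z]) for z in(-7.5,7.5)]+[p+R@np.array([sg*op,150,z]) for z in(7.5,-7.5,)]; L.append(L[0]); c.append((proj(S,np.array(L)/1000),(0,0,255)))
yaw=-.222;m2=np.array([554.3+8.8,-203.+39,78])
for q in stem(m2,yaw,.5236,S): c.append((q,(255,0,0)))
draw(S,c,185,110,65,80,8,'s1o.png')
E
```

```text
t 2.5 tcp [ 555.4 -166.5  306.5] grasp [ 555.2 -166.4  139.5] jawyaw -0.2224 yax [-0.001  0.    -1.   ] F [ 1.  -1.8  1.2] M [-0.01 -0.13  0.02] op 44.0
shift tool xyz to put grasp pt there: [ 0.8 38.5  4. ]
twist -0.0004
```

View pics/s1o.png

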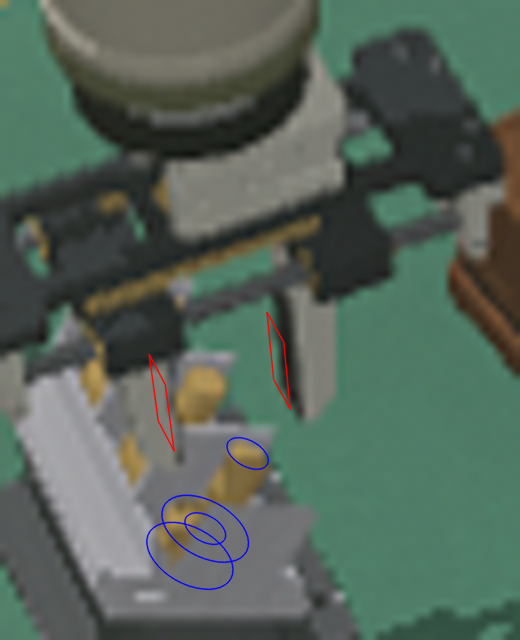

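```bash
python3 -m inch '[{"x":1,"y":12,"z":4,"twist":0},{"x":0,"y":10,"z":0,"twist":0},{"x":0,"y":7,"z":0,"twist":0},{"x":0,"y":0,"z":0,"twist":0},{"x":0,"y":0,"z":0,"twist":0}]'; python3 st.py 556.8 -162.6 101 -0.222;python3 look.py s2 scene 185 110 65 80 8
```

```text
t: 3.0
tool_pos: [0.5575, -0.1625, 0.2775]
orientation: [-1.564, 0.175, -0.174]
force: [-0.3, 0.2, 1.1]
opening: 0.044
t 3.0 tcp [ 557.5 -162.5  277.5] grasp [ 557.4 -162.5  110.5] jawyaw -0.222 yax [-0.001  0.    -1.   ] F [-0.3  0.2  1.1] M [-0.09 -0.05  0.06] op 44.0
shift tool xyz to put grasp pt there: [-0.5  9.5 -0.3]
twist -0.0
```

View pics/s2.png

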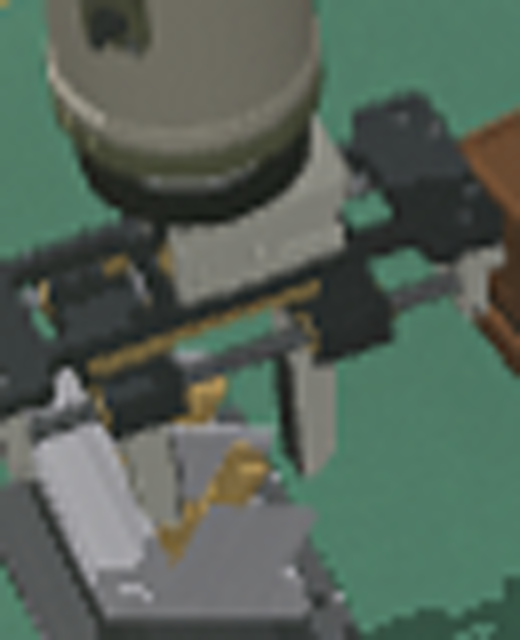

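```bash
python3 -m inch '[{"x":-0.5,"y":6,"z":0,"twist":0},{"x":0,"y":3.5,"z":0,"twist":0},{"x":0,"y":0,"z":0,"twist":0},{"x":0,"y":0,"z":0,"twist":0}]'; python3 st.py 556.8 -162.6 101 -0.222
```

```text
t: 3.45
tool_pos: [0.557, -0.1623, 0.268]
orientation: [-1.564, 0.175, -0.174]
force: [0.7, -0.7, 0.6]
opening: 0.0439
t 3.45 tcp [ 557.  -162.3  268. ] grasp [ 557.  -162.3  101. ] jawyaw -0.222 yax [-0.  0. -1.] F [ 0.7 -0.7  0.6] M [-0.01 -0.03 -0.01] op 43.9
shift tool xyz to put grasp pt there: [-0.1  0.  -0.3]
twist -0.0
```

```bash
python3 -m inch '[{"x":0,"y":0,"z":0,"twist":0},{"x":0,"y":0,"z":0,"twist":0},{"x":0,"y":0,"z":0,"twist":0},{"x":0,"y":0,"z":0,"twist":0}]' -1 10; python3 st.py;  python3 -m inch '[{"x":0,"y":0,"z":0,"twist":0},{"x":0,"y":0,"z":0,"twist":0}]'; python3 st.py; python3 look.py s3 scene 185 110 65 80 8
```

```text
t: 3.85
tool_pos: [0.5568, -0.1623, 0.2684]
orientation: [-1.564, 0.175, -0.173]
force: [-3.9, 0.3, 4.7]
opening: 0.0237
t 3.85 tcp [ 556.8 -162.3  268.4] grasp [ 556.6 -162.3  101.4] jawyaw -0.222 yax [-0.001  0.    -1.   ] F [-3.9  0.3  4.7] M [0.12 0.84 0.01] op 23.7
t: 4.05
tool_pos: [0.5568, -0.1623, 0.2684]
orientation: [-1.564, 0.175, -0.173]
force: [-5.0, 1.4, 5.1]
opening: 0.0241
t 4.05 tcp [ 556.8 -162.3  268.4] grasp [ 556.6 -162.3  101.4] jawyaw -0.222 yax [-0.001  0.    -1.   ] F [-5.   1.4  5.1] M [0.19 0.84 0.  ] op 24.1
```

View pics/s3.png

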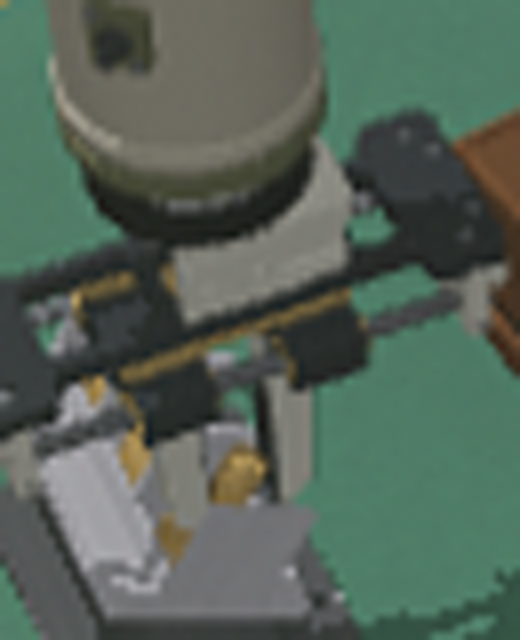

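```bash
python3 -m inch '[{"x":-2.5,"y":-4.3,"z":0,"twist":0},{"x":-2.5,"y":-4.3,"z":0,"twist":0},{"x":-2.5,"y":-4.3,"z":0,"twist":0},{"x":-2,"y":-4.3,"z":0,"twist":0},{"x":0,"y":0,"z":0,"twist":0},{"x":0,"y":0,"z":0,"twist":0}]'; python3 st.py; python3 look.py s4 scene 185 110 65 80 8
```

```text
t: 4.7
tool_pos: [0.5477, -0.1603, 0.2855]
orientation: [-1.564, 0.174, -0.174]
force: [0.3, 0.2, -1.7]
opening: 0.0161
t 4.7 tcp [ 547.7 -160.3  285.5] grasp [ 547.8 -160.3  118.5] jawyaw -0.222 yax [ 0. -0. -1.] F [ 0.3  0.2 -1.7] M [-0.03 -0.09 -0.01] op 16.1
```

View pics/s4.png

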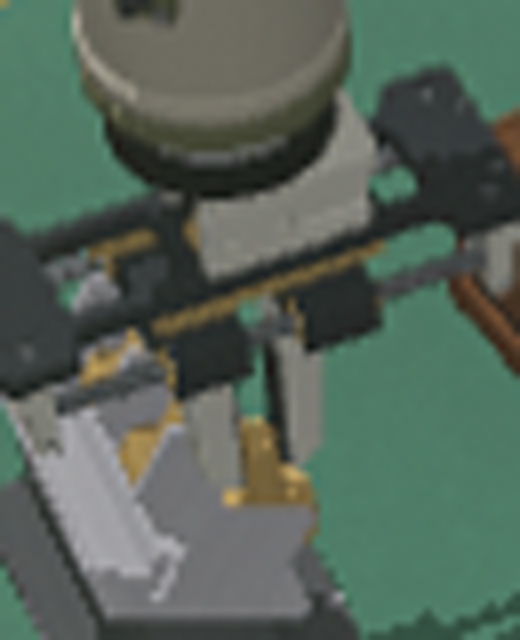

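```bash
python3 -m inch '[{"x":0,"y":-5,"z":0,"twist":0},{"x":0,"y":-15,"z":0,"twist":0},{"x":0,"y":-30,"z":0,"twist":0},{"x":0,"y":-30,"z":0,"twist":0},{"x":0,"y":0,"z":0,"twist":0},{"x":0,"y":0,"z":0,"twist":0},{"x":0,"y":0,"z":0,"twist":0}]' -1 25; python3 st.py 567.2 162.8 190 0.162; python3 look.py s5 scene 185 60 80 80 8
```

```text
t: 5.45
tool_pos: [0.5475, -0.1601, 0.3644]
orientation: [-1.563, 0.176, -0.173]
force: [0.7, 0.2, -2.6]
opening: 0.0154
t 5.45 tcp [ 547.5 -160.1  364.4] grasp [ 547.2 -160.   197.4] jawyaw -0.222 yax [-0.002  0.001 -1.   ] F [ 0.7  0.2 -2.6] M [ 0.03 -0.05  0.04] op 15.4
shift tool xyz to put grasp pt there: [-51.6   7.6 319.3]
twist -0.384
```

View pics/s5.png

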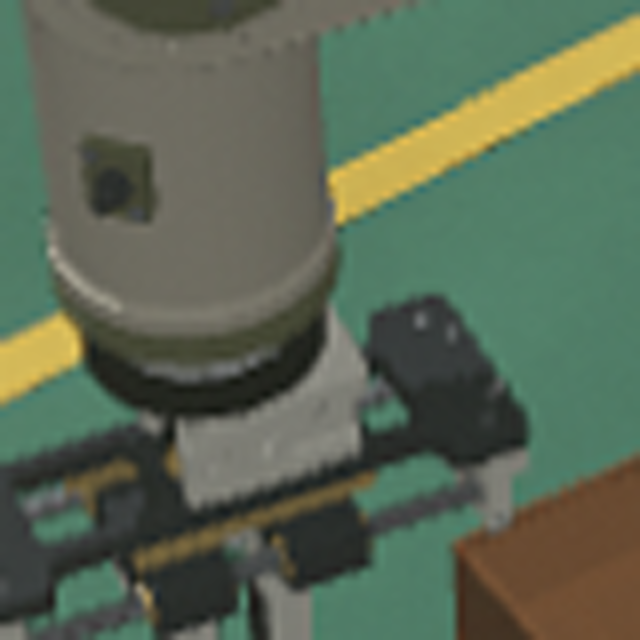

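```bash
python3 -m inch '[{"x":-5,"y":0,"z":25,"twist":0},{"x":-6.5,"y":0,"z":40,"twist":0},{"x":-6.5,"y":0,"z":40,"twist":0},{"x":-6.5,"y":0,"z":40,"twist":0},{"x":-6.5,"y":0,"z":40,"twist":0},{"x":-6.5,"y":0,"z":40,"twist":0},{"x":-6.5,"y":0,"z":40,"twist":0},{"x":-5,"y":0,"z":30,"twist":0},{"x":0,"y":0,"z":15,"twist":-0.128},{"x":0,"y":0,"z":0,"twist":-0.128},{"x":0,"y":0,"z":0,"twist":-0.128},{"x":0,"y":0,"z":0,"twist":0}]'; python3 st.py 567.2 162.8 190 0.162; python3 look.py s6 scene 220 120 130 160 4;python3 look.py t6 top 140 130 110 110 6
```

```text
t: 6.7
tool_pos: [0.5678, 0.1531, 0.3637]
orientation: [-1.567, -0.127, 0.132]
force: [-0.5, -0.0, -2.0]
opening: 0.0151
t 6.7 tcp [567.8 153.1 363.7] grasp [567.4 153.  196.7] jawyaw 0.1646 yax [-0.003 -0.001 -1.   ] F [-0.5 -0.  -2. ] M [-0.04 -0.11 -0.02] op 15.1
shift tool xyz to put grasp pt there: [1.5 6.7 9.6]
twist 0.0026
```

View pics/s6.png

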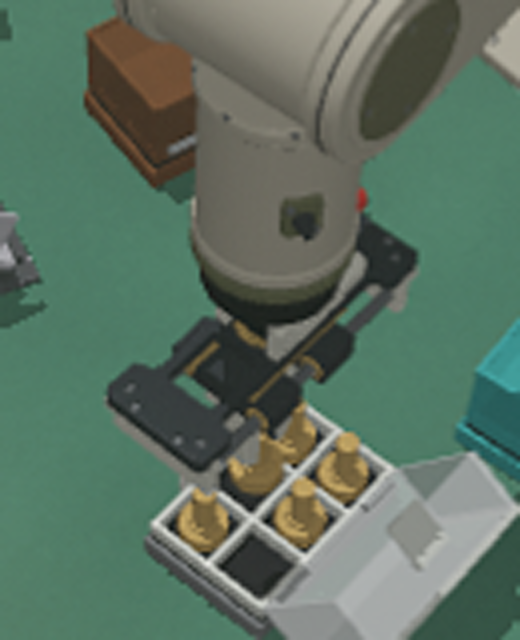

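View pics/t6.png

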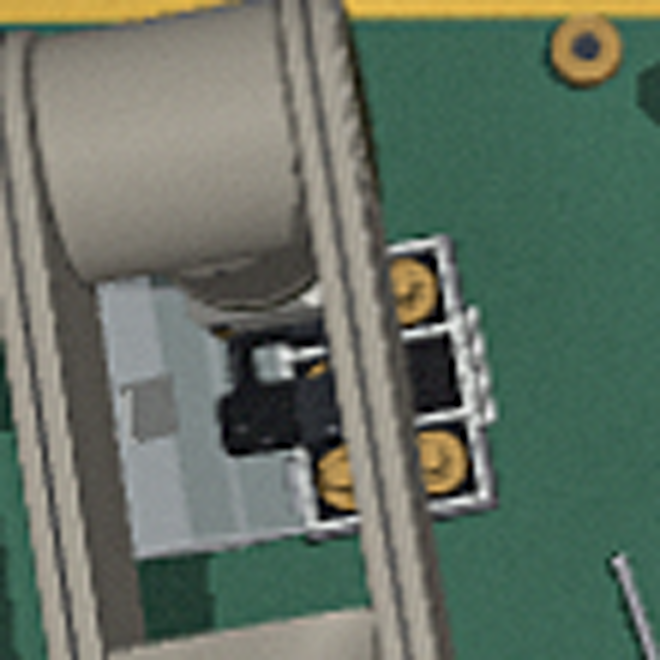

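```bash
python3 -m inch '[{"x":1.5,"y":30,"z":9.6,"twist":0.003},{"x":0,"y":25,"z":0,"twist":0},{"x":0,"y":0,"z":0,"twist":0},{"x":0,"y":0,"z":0,"twist":0}]'; python3 st.py 567.2 162.8 190 0.162; python3 look.py s7 scene 220 120 130 160 4
cat > ov7.py <<'E'
import sys
from ov import *
from plant import robot
from scipy.spatial.transform import Rotation as Ro
s=robot.read_state();R=Ro.from_rotvec(s['orientation']).as_matrix();p=np.array(s['tool_pos'])*1000
n=sys.argv[1];S=dict(np.load(n+'.npz'));b=[int(a) for a in sys.argv[3:8]];d=float(sys.argv[2])
tip=p+186*R[:,1];c=[(q,(0,0,255)) for q in stem(tip+np.array([0,0,26-d]),0,0,S)]
cc=np.array([525.5,132.7]);y=.162
ex=np.array([np.cos(y),np.sin(y)]);ey=np.array([-np.sin(y),np.cos(y)])
L=[]
for a,bb in((-1,-1),(1,-1),(1,1),(-1,1),(-1,-1)):L.append(np.r_[cc+a*71*ex+bb*48*ey,38]/1000)
c.append((proj(S,np.array(L)),(255,0,0)))
for m in ((46,23),(0,-23)):
    L=[np.r_[cc+(m[0]+a*21)*ex+(m[1]+bb*21)*ey,38]/1000 for a,bb in((-1,-1),(1,-1),(1,1),(-1,1),(-1,-1))]
    c.append((proj(S,np.array(L)),(255,0,0)))
draw(S,c,*b,n+'o.png')
E
python3 ov7.py s7 24 245 205 90 85 8
```

```text
t: 7.2
tool_pos: [0.568, 0.1624, 0.3101]
orientation: [-1.568, -0.122, 0.125]
force: [0.4, 1.0, -0.1]
opening: 0.0156
t 7.2 tcp [568.  162.4 310.1] grasp [567.7 162.3 143.1] jawyaw 0.1569 yax [-0.002 -0.    -1.   ] F [ 0.4  1.  -0.1] M [-0.04 -0.11  0.  ] op 15.6
shift tool xyz to put grasp pt there: [ -0.5 -46.9   0.6]
twist -0.0051
```

View pics/s7o.png

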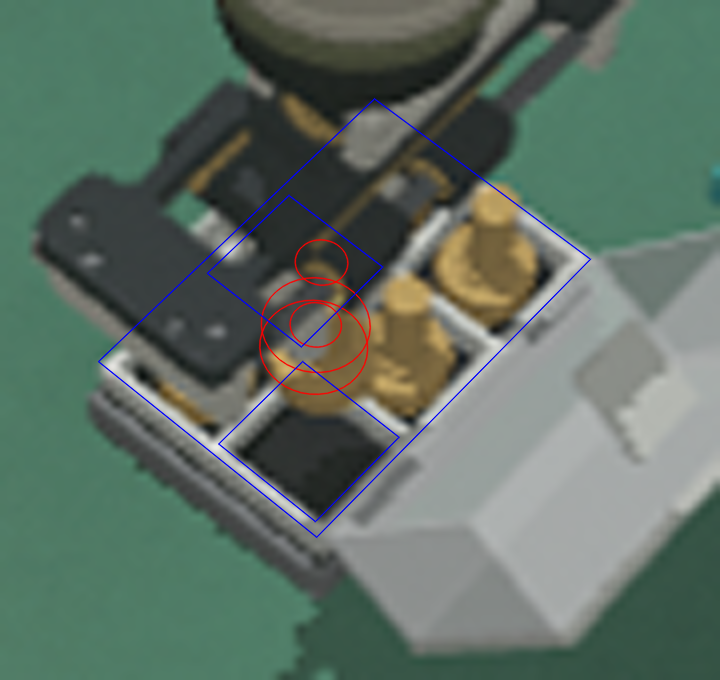

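```bash
python3 -m inch '[{"x":0,"y":20,"z":0.5,"twist":-0.005},{"x":0,"y":15,"z":0,"twist":0},{"x":0,"y":5,"z":0,"twist":0},{"x":0,"y":0,"z":0,"twist":0},{"x":0,"y":0,"z":0,"twist":0}]'; python3 st.py 567.2 162.8 100 0.162; python3 look.py s8 scene 220 120 130 160 4;python3 ov7.py s8 30 245 205 90 85 8
```

```text
t: 7.75
tool_pos: [0.5684, 0.1631, 0.2712]
orientation: [-1.567, -0.129, 0.128]
force: [0.6, -0.6, -2.0]
opening: 0.0152
t 7.75 tcp [568.4 163.1 271.2] grasp [568.5 163.1 104.2] jawyaw 0.1636 yax [ 0.001  0.    -1.   ] F [ 0.6 -0.6 -2. ] M [-0.02 -0.15 -0.04] op 15.2
shift tool xyz to put grasp pt there: [-1.4  4.2 -0.1]
twist 0.0016
```

View pics/s8o.png

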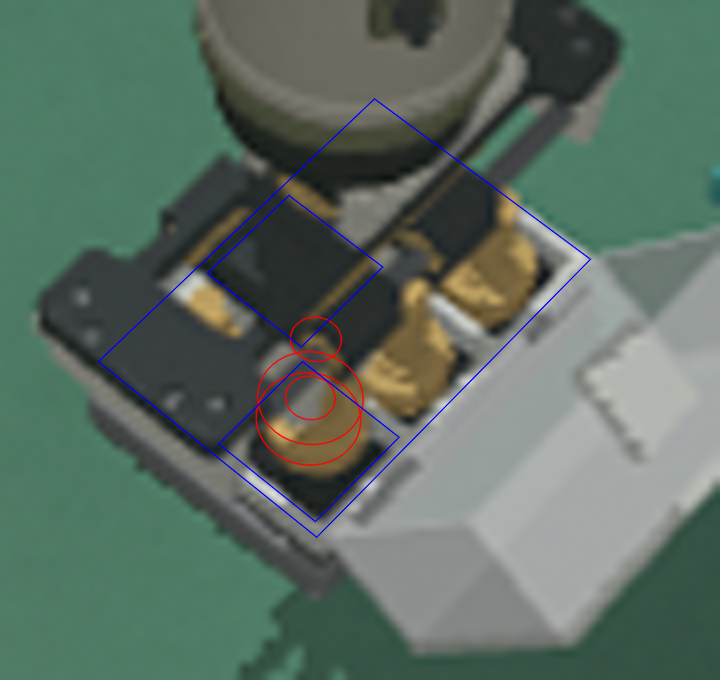

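```bash
cat > fo.py <<'E'
from ov import *
from scipy.spatial.transform import Rotation as Ro
S=dict(np.load('s2.npz'));c=[]
R=Ro.from_rotvec([-1.564, 0.175, -0.174]).as_matrix();p=np.array([557.5,-162.5,277.5])
for sg in(-1,1):
    L=[p+R@np.array([sg*22,186,z]) for z in(-7.5,7.5)]+[p+R@np.array([sg*22,150,z]) for z in(7.5,-7.5,)]; L.append(L[0]); c.append((proj(S,np.array(L)/1000),(0,0,255)))
    L=[p+R@np.array([sg*39.5,186,7.5]),p+R@np.array([sg*22,186,7.5])];c.append((proj(S,np.array(L)/1000),(0,0,255)))
draw(S,c,195,130,45,60,12,'s2o.png')
E
python3 fo.py
```

```text
(no output)
```

View pics/s2o.png

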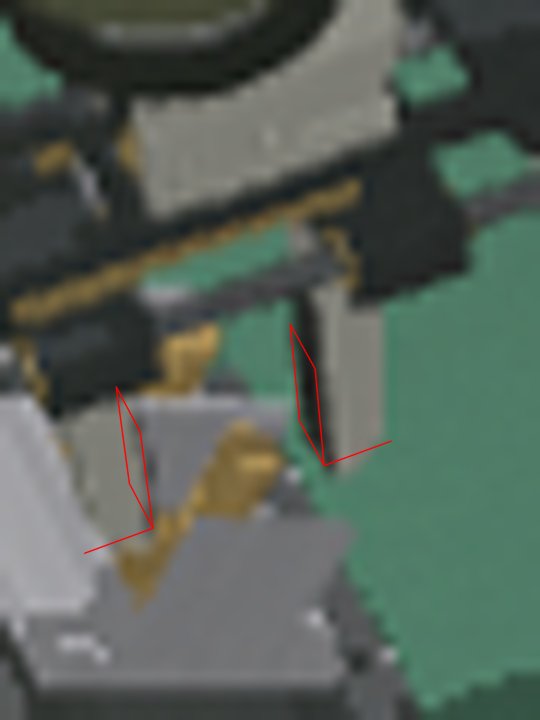

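Run:
```python
from ov import *
S=dict(np.load('s8.npz'))
f=lambda P:((proj(S,np.array(P)/1000)-[245,205]+.5)*8-.5).round(1)
print(f([[568.5,163.1,55],[568.5,163.1,38],[567.2,162.8,38],[567.2,165.8,38],[570.2,162.8,38]]))
```

```text
[[308.3 418.1]
 [306.  442.9]
 [308.4 440.1]
 [314.3 446.5]
 [301.4 445.1]]
```

```bash
python3 -m inch '[{"x":-1.9,"y":4,"z":-4.5,"twist":0},{"x":0,"y":6,"z":0,"twist":0},{"x":0,"y":0,"z":0,"twist":0},{"x":0,"y":0,"z":0,"twist":0}]'; python3 st.py 567.2 158.3 100 0.162; python3 look.py s9 scene 260 230 50 50 12;  python3 look.py t9 top 160 155 80 70 8
```

```text
t: 8.2
tool_pos: [0.5668, 0.1583, 0.26]
orientation: [-1.567, -0.128, 0.129]
force: [-0.8, 0.2, -1.7]
opening: 0.0154
t 8.2 tcp [566.8 158.3 260. ] grasp [566.7 158.2  93. ] jawyaw 0.1639 yax [-0.001 -0.    -1.   ] F [-0.8  0.2 -1.7] M [-0.03 -0.08  0.08] op 15.4
shift tool xyz to put grasp pt there: [ 0.5 -7.  -0. ]
twist 0.0019
```

View pics/s9.png

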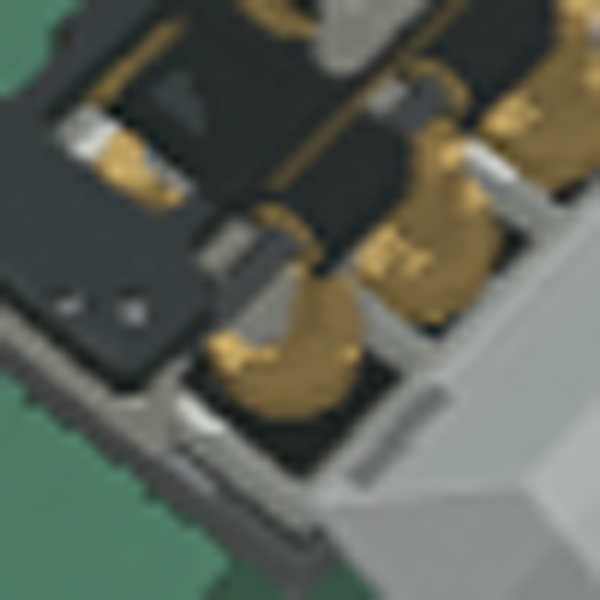

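View pics/t9.png

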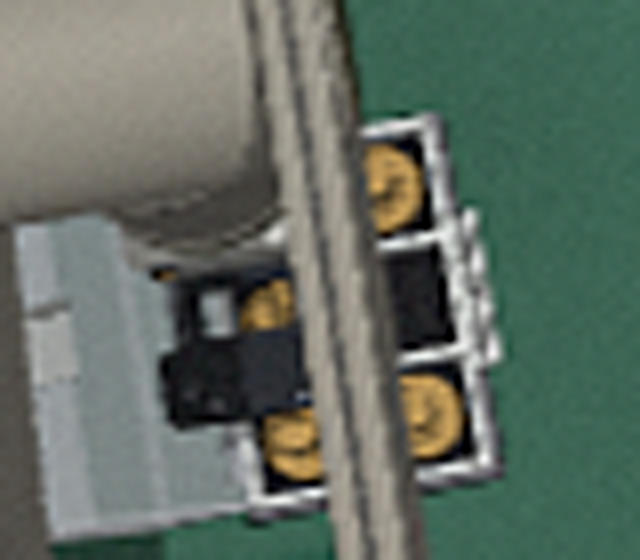

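```bash
cat > tg.py <<'E'
import sys
from ov import *
n=sys.argv[1];S=dict(np.load(n+'.npz'));b=[int(a) for a in sys.argv[2:7]]
cc=np.array([float(sys.argv[7]),float(sys.argv[8])]);y=float(sys.argv[9])
ex=np.array([np.cos(y),np.sin(y)]);ey=np.array([-np.sin(y),np.cos(y)]);c=[]
for i in(-46,0,46):
  for j in(-23,23):
    m=cc+i*ex+j*ey
    for h,z in((21,38),):
        c.append((proj(S,np.array([np.r_[m+a*h*ex+bb*h*ey,z]/1000 for a,bb in((-1,-1),(1,-1),(1,1),(-1,1),(-1,-1))])),(255,0,0)))
    if (i,j)in((46,23),(0,-23)):
        for q in stem(np.r_[m,50],0,0,S)[2:]: c.append((q,(0,0,255)))
draw(S,c,*b,n+'g.png')
E
python3 tg.py s9 250 205 95 80 8 525.5 132.7 .162; python3 tg.py s7 250 205 95 80 8 525.5 132.7 .162
```

```text
(no output)
```

View pics/s9g.png

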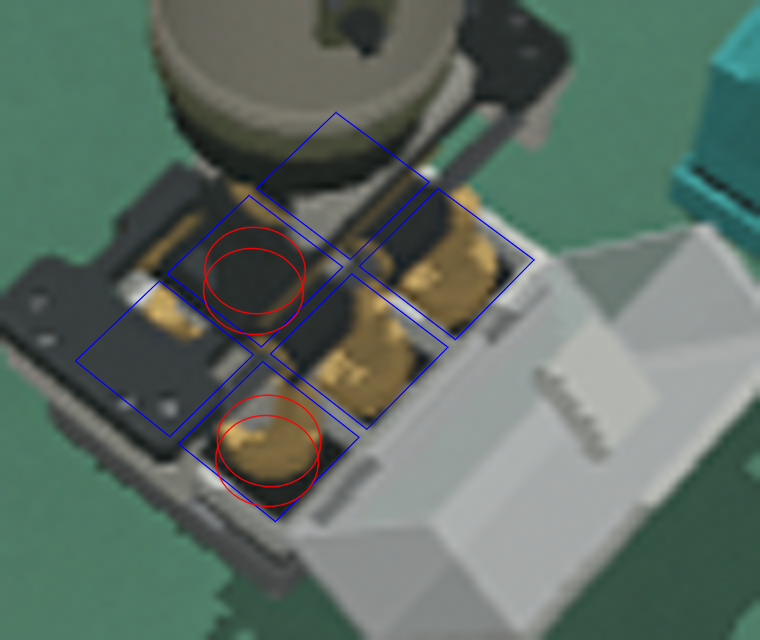

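```bash
cp scene0.npz sc0.npz; python3 tg.py sc0 250 205 95 80 8 525.5 132.7 .162; cp top0.npz tc0.npz; python3 tg.py tc0 150 160 80 65 9 525.5 132.7 .162
```

```text
(no output)
```

View pics/sc0g.png

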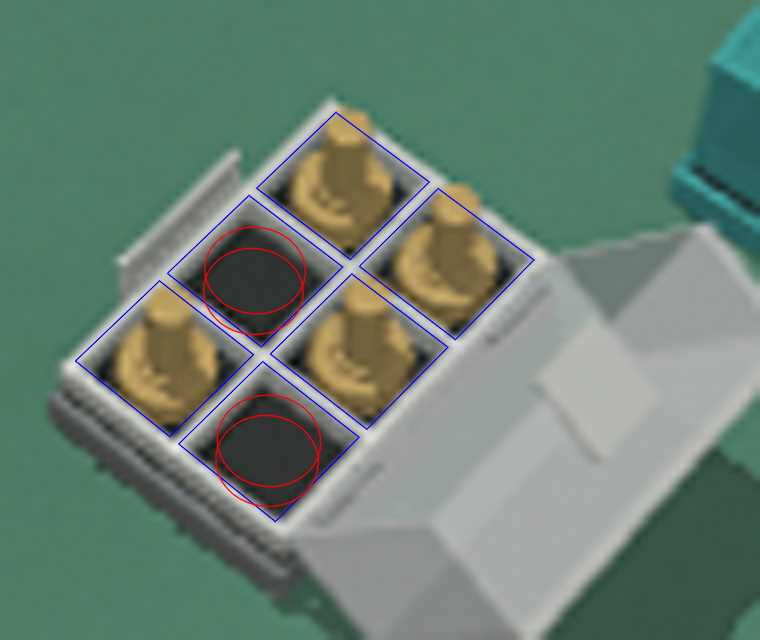

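View pics/tc0g.png

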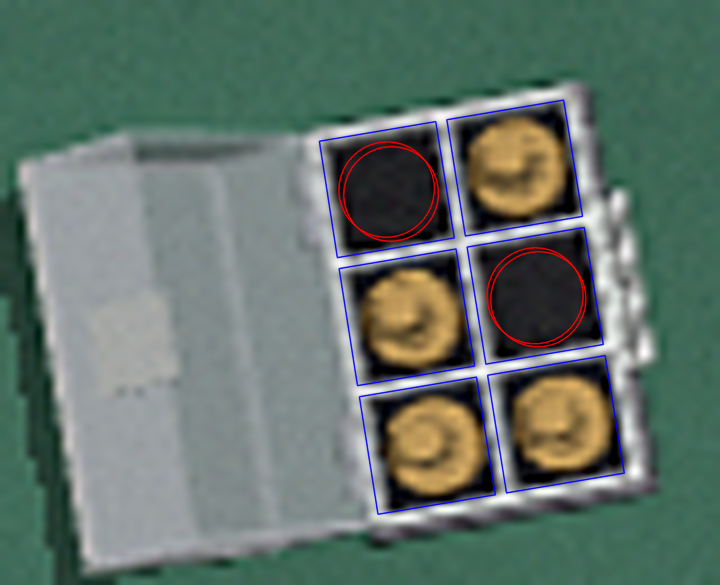

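```bash
python3 -m inch '[{"x":0,"y":4,"z":0,"twist":0},{"x":0,"y":4,"z":0,"twist":0},{"x":0,"y":4,"z":0,"twist":0},{"x":0,"y":2,"z":0,"twist":0},{"x":0,"y":0,"z":0,"twist":0}]'; python3 st.py;python3 -m inch '[{"x":0,"y":2,"z":0,"twist":0},{"x":0,"y":1,"z":0,"twist":0},{"x":0,"y":0,"z":0,"twist":0}]'; python3 st.py
```

```text
t: 8.8
tool_pos: [0.5673, 0.1587, 0.2495]
orientation: [-1.567, -0.13, 0.128]
force: [-11.8, -1.7, 23.4]
opening: 0.0157
t 8.8 tcp [567.3 158.7 249.5] grasp [567.4 158.7  82.5] jawyaw 0.1643 yax [ 0.001  0.    -1.   ] F [-11.8  -1.7  23.4] M [-0.39  2.39  0.04] op 15.7
t: 9.1
tool_pos: [0.5683, 0.1589, 0.2493]
orientation: [-1.566, -0.132, 0.126]
force: [-15.8, -2.5, 37.8]
opening: 0.0157
t 9.1 tcp [568.3 158.9 249.3] grasp [569.  159.   82.3] jawyaw 0.1643 yax [ 0.004  0.001 -1.   ] F [-15.8  -2.5  37.8] M [-0.61  3.14 -0.01] op 15.7
```

```bash
python3 -m inch '[{"x":0,"y":-3,"z":0,"twist":0},{"x":0,"y":-3,"z":0,"twist":0},{"x":0,"y":0,"z":0,"twist":0}]'; python3 st.py; python3 look.py s10 scene 250 205 95 80 8; python3 tg.py s10 250 205 95 80 8 525.5 132.7 .162
```

```text
t: 9.4
tool_pos: [0.5671, 0.1584, 0.2496]
orientation: [-1.567, -0.129, 0.128]
force: [-0.6, 0.3, 4.5]
opening: 0.0154
t 9.4 tcp [567.1 158.4 249.6] grasp [567.2 158.4  82.6] jawyaw 0.164 yax [ 0.001  0.    -1.   ] F [-0.6  0.3  4.5] M [-0.   -0.06 -0.03] op 15.4
```

View pics/s10g.png

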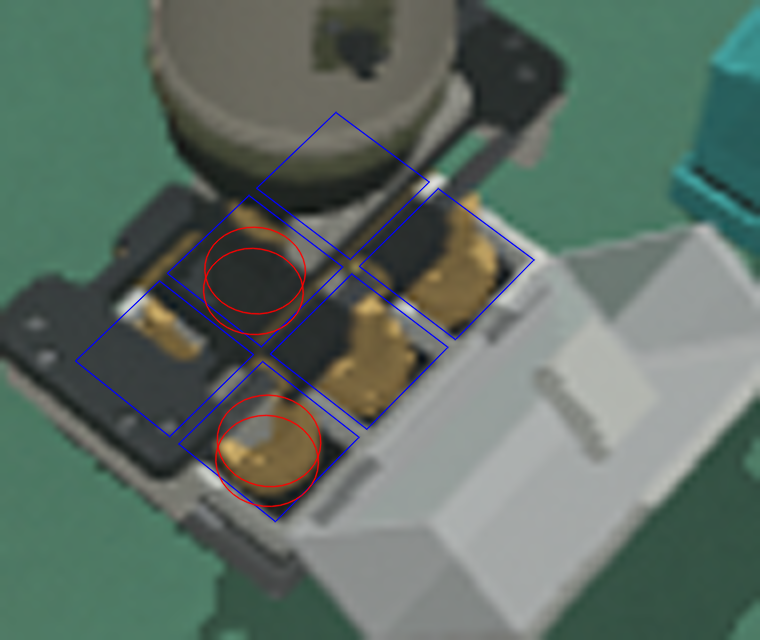

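View pics/s10.png

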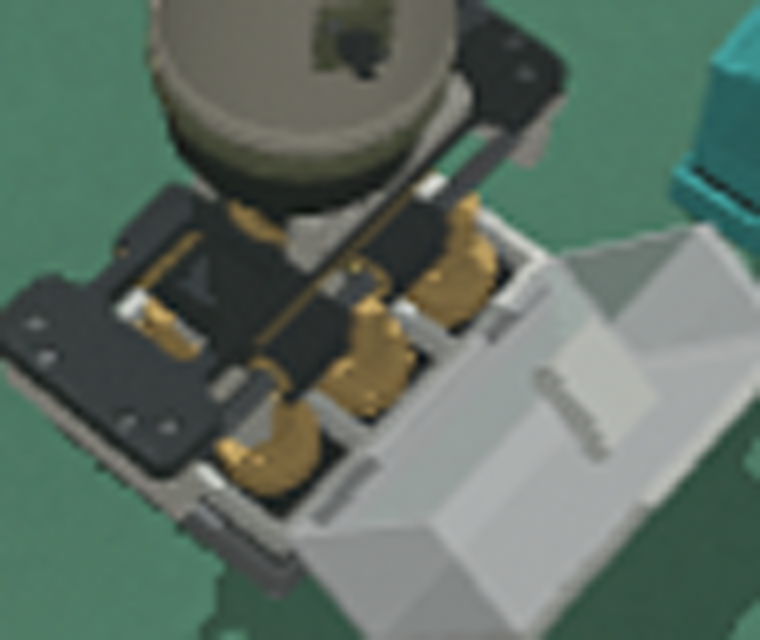

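Run:
```python
import numpy as np,cv2
ims=[]
for n in('scene0','s8','s10'):
    c=np.load(n+'.npz')['color'][225:275,265:317,::-1]; ims.append(cv2.resize(c,None,fx=5,fy=5,interpolation=cv2.INTER_CUBIC))
cv2.imwrite('pics/cmp.png',np.hstack(ims))
```

```text
(no output)
```

View pics/cmp.png

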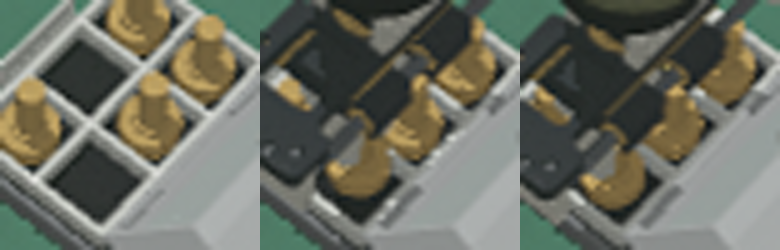

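Run:
```python
from h import *
for n in('s7','s8','s9','s10'):
    S=dict(np.load(n+'.npz'));P=dep(S)*1000;h=cv2.cvtColor(S['color'],cv2.COLOR_RGB2HSV)
    m=(h[...,0]>12)&(h[...,0]<28)&(h[...,1]>90)&(S['depth']>.3)
    x0,x1,y0,y1=275,294,240,270
    Q=P[y0:y1,x0:x1][m[y0:y1,x0:x1]]
    print(n,len(Q),'x',np.percentile(Q[:,0],[3,50,97]).round(1),'y',np.percentile(Q[:,1],[3,50,97]).round(1),'z',np.percentile(Q[:,2],[3,25,50,75,97]).round(1))
S=dict(np.load('scene0.npz'));P=dep(S)*1000;h=cv2.cvtColor(S['color'],cv2.COLOR_RGB2HSV)
m=(h[...,0]>12)&(h[...,0]<28)&(h[...,1]>90)
Q=P[236:260,286:304][m[236:260,286:304]];print('kept',len(Q),np.percentile(Q,[3,50,97],axis=0).round(1).tolist())
S=dict(np.load('s10.npz'));P=dep(S)*1000;h=cv2.cvtColor(S['color'],cv2.COLOR_RGB2HSV)
print('z map s10 A'); print(np.where((h[...,0]>12)&(h[...,0]<28)&(h[...,1]>90),P[...,2],0)[252:272,274:294].round().astype(int))
S=dict(np.load('scene0.npz'));P=dep(S)*1000;h=cv2.cvtColor(S['color'],cv2.COLOR_RGB2HSV)
print('kept');print(np.where((h[...,0]>12)&(h[...,0]<28)&(h[...,1]>90),P[...,2],0)[240:260,286:306].round().astype(int))
```

```text
s7 138 x [524.9 566.8 596.3] y [148.2 170.7 198.6] z [ 33.7  88.6  97.8 101.6 201.7]
s8 128 x [530.6 569.4 600.6] y [155.3 172.4 203. ] z [ 32.6  52.3  58.9  64.2 194. ]
s9 129 x [528.9 566.7 599.6] y [153.6 167.5 198.2] z [ 32.6  40.6  46.7  51.1 175.8]
s10 116 x [531.7 568.2 599.9] y [156.7 167.9 197.6] z [ 26.4  35.8  39.3  42.5 163.1]
kept 183 [[484.2, 137.5, 24.9], [524.3, 158.3, 39.0], [536.3, 171.7, 77.4]]
z map s10 A
[[  0   0   0   0   0   0   0   0   0   0   0 165   0   0   0   0  68  37
   37  41]
 [  0   0   0   0   0   0   0   0   0   0   0 161   0   0   0   0  32  38
   41  33]
 [  0   0   0   0   0   0   0   0   0   0   0   0   0   0   0   0   0  36
   30  41]
 [  0   0   0   0   0   0   0   0   0   0   0  75   0  41   0   0   0   0
   26  34]
 [  0   0   0   0   0   0   0   0   0   0  67  65  55  39  41   0   0   0
    0   0]
 [  0   0   0   0   0   0   0   0   0   0  62  54  52  42  37   0   0   0
    0   0]
 [  0   0   0   0   0   0   0   0   0   0  54  56  48  41  40  36   0   0
    0   0]
 [  0   0   0   0   0   0   0   0   0   0  50  47  41  43  39  41   0   0
  
[... 1595 characters left out ...]
 0  0]
 [ 0  0 22 34 39 38 46 45 47 47 50 44 42 35 40 40  0  0  0  0]
 [ 0  0 25 35 38 39 43 39 46 40 39 35 40 36 38 35  0  0  0  0]
 [ 0  0  0 34 37 36 40 40 42 38 34 41 37 38 40  0  0  0  0  0]
 [ 0  0  0 30 36 37 39 33 38 41 37 39 41 37 38  0  0  0  0  0]
 [ 0  0  0  0 30 37 37 34 37 40 40 32 37 38  0  0  0  0  0  0]
 [ 0  0  0  0  0  0 39 36 37 34 37 37 36  0  0  0  0  0  0  0]
 [ 0  0  0  0  0  0  0 30 31 32 28 28 29  0  0  0  0  0  0  0]
 [ 0  0  0  0  0  0  0  0 24 25 25  0  0  0  0  0  0  0  0  0]
 [ 0  0  0  0  0  0  0  0  0  0  0  0  0  0  0  0  0  0  0  0]
 [ 0  0  0  0  0  0  0  0  0  0  0  0  0  0  0  0  0  0  0  0]
 [ 0  0  0  0  0  0  0  0  0  0  0  0  0  0  0  0  0  0  0  0]]
```

```bash
python3 -m inch '[{"x":0,"y":0,"z":0,"twist":0},{"x":0,"y":0,"z":0,"twist":0},{"x":0,"y":0,"z":0,"twist":0}]' -0.46; python3 st.py; python3 -m inch '[{"x":0,"y":-8,"z":0,"twist":0},{"x":0,"y":-25,"z":0,"twist":0},{"x":0,"y":-35,"z":0,"twist":0},{"x":0,"y":-35,"z":0,"twist":0},{"x":0,"y":0,"z":-30,"twist":0},{"x":0,"y":0,"z":-40,"twist":0},{"x":0,"y":0,"z":-40,"twist":0}]'; python3 st.py; python3 look.py s11 scene 250 205 95 80 8; python3 tg.py s11 250 205 95 80 8 525.5 132.7 .162
```

```text
t: 9.75
tool_pos: [0.5669, 0.1583, 0.2489]
orientation: [-1.567, -0.128, 0.129]
force: [0.9, 0.2, 0.6]
opening: 0.0249
t 9.75 tcp [566.9 158.3 248.9] grasp [566.8 158.3  81.9] jawyaw 0.164 yax [-0.001 -0.    -1.   ] F [0.9 0.2 0.6] M [-0.04 -0.09  0.01] op 24.9
t: 10.45
tool_pos: [0.5851, 0.0491, 0.3537]
orientation: [-1.567, -0.131, 0.129]
force: [0.6, 0.0, 1.0]
opening: 0.0255
t 10.45 tcp [585.1  49.1 353.7] grasp [585.4  49.1 186.7] jawyaw 0.1656 yax [ 0.002 -0.    -1.   ] F [0.6 0.  1. ] M [-0.05 -0.1   0.08] op 25.5
```

View pics/s11.png

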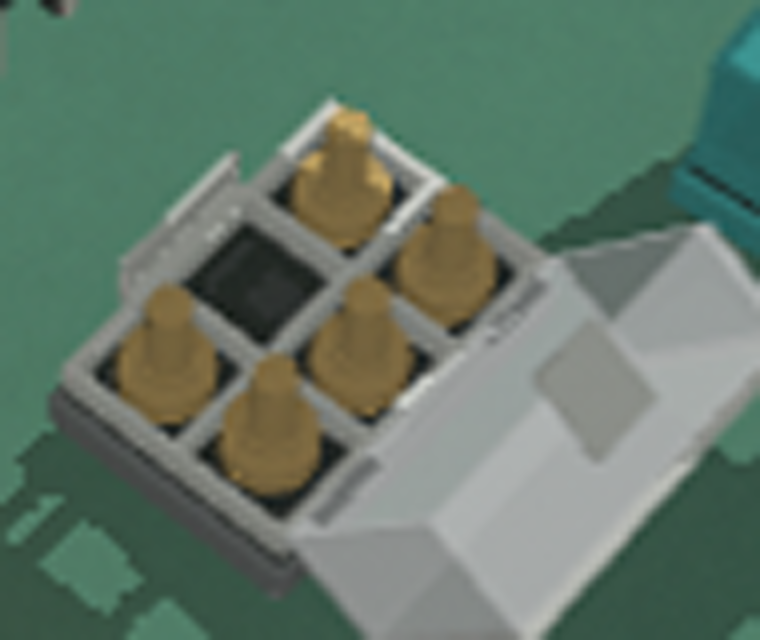

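```bash
python3 -m inch '[{"x":0,"y":0,"z":0,"twist":0.129},{"x":0,"y":0,"z":0,"twist":0.129},{"x":0,"y":0,"z":0,"twist":0.129},{"x":0,"y":0,"z":0,"twist":0}]' -0.054 10; python3 st.py 548 -201.6 130 -0.222
```

```text
t: 10.9
tool_pos: [0.585, 0.0498, 0.3529]
orientation: [-1.563, 0.177, -0.177]
force: [-0.1, 0.4, 1.0]
opening: 0.0438
t 10.9 tcp [585.   49.8 352.9] grasp [585.1  49.8 185.9] jawyaw -0.2254 yax [ 0.  0. -1.] F [-0.1  0.4  1. ] M [-0.07 -0.08 -0.01] op 43.8
shift tool xyz to put grasp pt there: [  20.    55.9 -253.4]
twist -0.0034
```

```bash
python3 -m inch '[{"x":2,"y":0,"z":-30,"twist":-0.003},{"x":3,"y":0,"z":-40,"twist":0},{"x":3,"y":0,"z":-40,"twist":0},{"x":3,"y":0,"z":-40,"twist":0},{"x":3,"y":0,"z":-40,"twist":0},{"x":3,"y":0,"z":-40,"twist":0},{"x":3,"y":15,"z":-23.4,"twist":0},{"x":0,"y":20,"z":0,"twist":0},{"x":0,"y":20,"z":0,"twist":0},{"x":0,"y":0,"z":0,"twist":0},{"x":0,"y":0,"z":0,"twist":0}]'; python3 st.py 548 -201.6 101 -0.222; python3 look.py s12 scene 185 110 65 80 8
```

```text
t: 12.0
tool_pos: [0.5491, -0.2016, 0.2977]
orientation: [-1.564, 0.171, -0.17]
force: [0.7, -0.3, 0.6]
opening: 0.0441
t 12.0 tcp [ 549.1 -201.6  297.7] grasp [ 549.  -201.5  130.7] jawyaw -0.2176 yax [-0.001  0.    -1.   ] F [ 0.7 -0.3  0.6] M [-0.04 -0.08  0.01] op 44.1
shift tool xyz to put grasp pt there: [-0.9 29.7 -0.3]
twist 0.0044
```

View pics/s12.png

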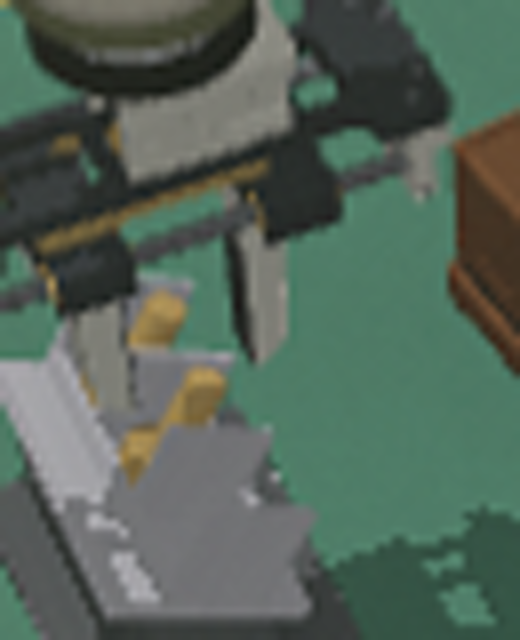

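```bash
python3 -m inch '[{"x":-0.9,"y":12,"z":-0.3,"twist":0.004},{"x":0,"y":11,"z":0,"twist":0},{"x":0,"y":6.7,"z":0,"twist":0},{"x":0,"y":0,"z":0,"twist":0},{"x":0,"y":0,"z":0,"twist":0}]'; python3 st.py 548 -201.6 101 -0.222;python3 -m inch '[{"x":0,"y":0,"z":0,"twist":0},{"x":0,"y":0,"z":0,"twist":0},{"x":0,"y":0,"z":0,"twist":0},{"x":0,"y":0,"z":0,"twist":0},{"x":0,"y":0,"z":0,"twist":0}]' -1 10; python3 st.py
```

```text
t: 12.55
tool_pos: [0.548, -0.2018, 0.2674]
orientation: [-1.563, 0.176, -0.175]
force: [0.7, 0.2, -0.1]
opening: 0.0444
t 12.55 tcp [ 548.  -201.8  267.4] grasp [ 547.9 -201.7  100.4] jawyaw -0.2238 yax [-0.001  0.    -1.   ] F [ 0.7  0.2 -0.1] M [-0.01 -0.01 -0.02] op 44.4
shift tool xyz to put grasp pt there: [ 0.1 -0.6  0.2]
twist -0.0018
t: 13.05
tool_pos: [0.5476, -0.2019, 0.2681]
orientation: [-1.563, 0.177, -0.174]
force: [-6.7, 1.5, 4.8]
opening: 0.024
t 13.05 tcp [ 547.6 -201.9  268.1] grasp [ 547.3 -201.8  101.1] jawyaw -0.224 yax [-0.002  0.    -1.   ] F [-6.7  1.5  4.8] M [ 0.26  1.05 -0.04] op 24.0
```

Same signature as the first. Lift along the stem's axis, then straighten and raise.

```bash
python3 -m inch '[{"x":-2.5,"y":-4.3,"z":0,"twist":0},{"x":-2.5,"y":-4.3,"z":0,"twist":0},{"x":-2.5,"y":-4.3,"z":0,"twist":0},{"x":-2,"y":-4.3,"z":0,"twist":0},{"x":0,"y":0,"z":0,"twist":0},{"x":0,"y":0,"z":0,"twist":0}]'; python3 st.py; python3 -m inch '[{"x":0,"y":-5,"z":0,"twist":0},{"x":0,"y":-15,"z":0,"twist":0},{"x":0,"y":-30,"z":0,"twist":0},{"x":0,"y":-30,"z":0,"twist":0},{"x":0,"y":0,"z":0,"twist":0},{"x":0,"y":0,"z":0,"twist":0}]' -1 25; python3 st.py 530.2 107.7 190 0.162;  python3 look.py s13 scene 185 80 90 90 6
```

```text
t: 13.65
tool_pos: [0.5388, -0.1998, 0.285]
orientation: [-1.564, 0.176, -0.176]
force: [0.5, -0.9, -2.3]
opening: 0.0161
t 13.65 tcp [ 538.8 -199.8  285. ] grasp [ 538.8 -199.8  118. ] jawyaw -0.2241 yax [ 0. -0. -1.] F [ 0.5 -0.9 -2.3] M [-0.09 -0.04  0.04] op 16.1
t: 14.25
tool_pos: [0.5392, -0.2, 0.3665]
orientation: [-1.565, 0.174, -0.178]
force: [-0.4, -0.5, -1.9]
opening: 0.0156
t 14.25 tcp [ 539.2 -200.   366.5] grasp [ 539.6 -200.2  199.5] jawyaw -0.224 yax [ 0.003 -0.001 -1.   ] F [-0.4 -0.5 -1.9] M [-0.02 -0.03  0.05] op 15.6
shift tool xyz to put grasp pt there: [-77.6   9.1 298.1]
twist -0.386
```

View pics/s13.png

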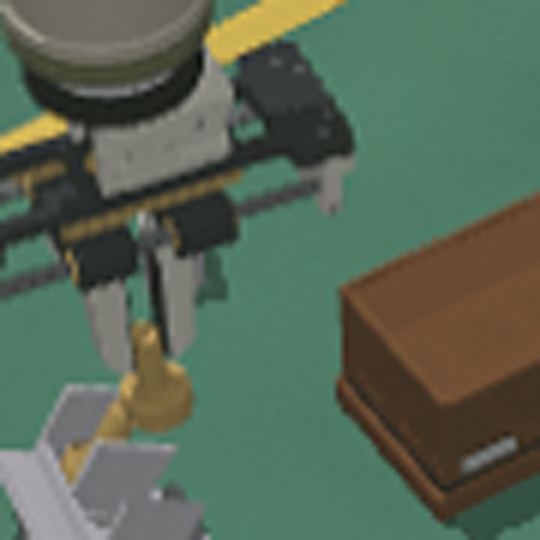

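```bash
python3 -m inch '[{"x":-7,"y":0,"z":25,"twist":0},{"x":-10,"y":0,"z":38,"twist":0},{"x":-10,"y":0,"z":40,"twist":0},{"x":-10,"y":0,"z":40,"twist":0},{"x":-10,"y":0,"z":40,"twist":0},{"x":-10,"y":0,"z":40,"twist":0},{"x":-10,"y":0,"z":40,"twist":0},{"x":-8,"y":0,"z":25,"twist":0},{"x":-2,"y":0,"z":10,"twist":-0.128},{"x":0,"y":0,"z":0,"twist":-0.128},{"x":0,"y":0,"z":0,"twist":-0.129},{"x":0,"y":0,"z":0,"twist":0}]'; python3 st.py 530.2 107.7 115 0.162
```

```text
t: 15.5
tool_pos: [0.5294, 0.108, 0.363]
orientation: [-1.567, -0.126, 0.131]
force: [0.5, 0.1, -1.6]
opening: 0.0153
t 15.5 tcp [529.4 108.  363. ] grasp [528.9 108.  196. ] jawyaw 0.1636 yax [-0.003 -0.    -1.   ] F [ 0.5  0.1 -1.6] M [-0.03 -0.1  -0.01] op 15.3
shift tool xyz to put grasp pt there: [ 1.5 81.  -0.5]
twist 0.0016
```

```bash
python3 -m inch '[{"x":1,"y":25,"z":-0.5,"twist":0},{"x":0,"y":30,"z":0,"twist":0},{"x":0,"y":22,"z":0,"twist":0},{"x":0,"y":13,"z":0,"twist":0},{"x":0,"y":0,"z":0,"twist":0},{"x":0,"y":0,"z":0,"twist":0},{"x":0,"y":0,"z":0,"twist":0}]'; python3 st.py 530.2 107.7 102 0.162; python3 look.py s14 scene 250 205 95 80 8; python3 tg.py s14 250 205 95 80 8 525.5 132.7 .162;  python3 look.py t14 top 160 155 80 70 8
```

```text
t: 16.2
tool_pos: [0.5318, 0.1076, 0.2765]
orientation: [-1.567, -0.128, 0.124]
force: [0.7, -0.5, -1.7]
opening: 0.0151
t 16.2 tcp [531.8 107.6 276.5] grasp [532.1 107.6 109.5] jawyaw 0.1603 yax [ 0.002  0.    -1.   ] F [ 0.7 -0.5 -1.7] M [-0.04 -0.11 -0.01] op 15.1
shift tool xyz to put grasp pt there: [-1.9  7.5  0.4]
twist -0.0017
```

View pics/s14g.png

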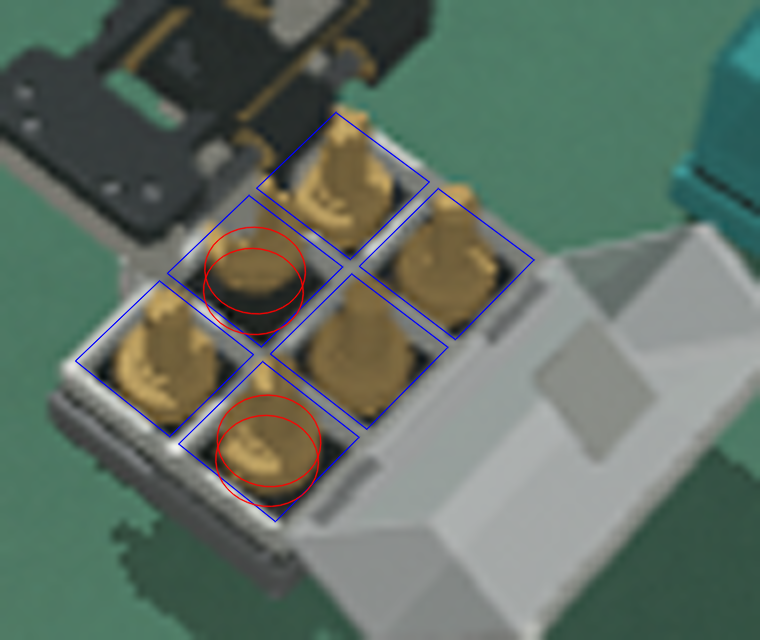

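View pics/t14.png

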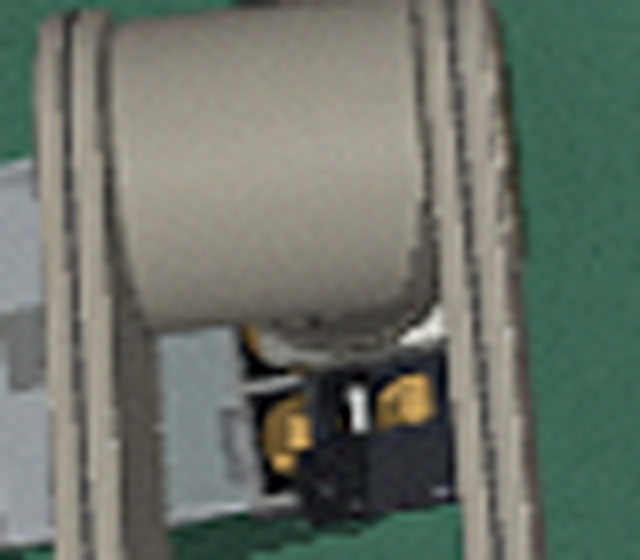

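```bash
python3 -m inch '[{"x":-1,"y":6,"z":0.2,"twist":-0.001},{"x":0,"y":6,"z":0,"twist":0},{"x":0,"y":5,"z":0,"twist":0},{"x":0,"y":4,"z":0,"twist":0},{"x":0,"y":0,"z":0,"twist":0},{"x":0,"y":0,"z":0,"twist":0}]'; python3 st.py 530.2 107.7 82.5 0.162
```

```text
t: 16.9
tool_pos: [0.53, 0.1076, 0.2537]
orientation: [-1.567, -0.127, 0.128]
force: [0.2, -0.3, -1.0]
opening: 0.0152
t 16.9 tcp [530.  107.6 253.7] grasp [529.9 107.5  86.7] jawyaw 0.1619 yax [-0.001 -0.    -1.   ] F [ 0.2 -0.3 -1. ] M [-0.04 -0.11 -0.01] op 15.2
shift tool xyz to put grasp pt there: [0.3 4.2 0.1]
twist -0.0001
```

```bash
python3 -m inch '[{"x":0,"y":1.5,"z":0,"twist":0},{"x":0,"y":1.5,"z":0,"twist":0},{"x":0,"y":0,"z":0,"twist":0}]'; python3 st.py; python3 -m inch '[{"x":0,"y":0.7,"z":0,"twist":0},{"x":0,"y":0.6,"z":0,"twist":0},{"x":0,"y":0,"z":0,"twist":0}]'; python3 st.py;  python3 look.py s15 scene 250 205 95 80 8; python3 tg.py s15 250 205 95 80 8 525.5 132.7 .162
```

```text
t: 17.2
tool_pos: [0.53, 0.1076, 0.2508]
orientation: [-1.567, -0.127, 0.127]
force: [0.6, -0.9, -1.7]
opening: 0.0154
t 17.2 tcp [530.  107.6 250.8] grasp [530.  107.6  83.8] jawyaw 0.162 yax [-0. -0. -1.] F [ 0.6 -0.9 -1.7] M [-0.02 -0.07  0.01] op 15.4
t: 17.5
tool_pos: [0.5302, 0.1076, 0.25]
orientation: [-1.567, -0.127, 0.127]
force: [-0.9, -0.1, 0.7]
opening: 0.0151
t 17.5 tcp [530.2 107.6 250. ] grasp [530.2 107.6  83. ] jawyaw 0.162 yax [ 0.  0. -1.] F [-0.9 -0.1  0.7] M [-0.07  0.11 -0.05] op 15.1
```

View pics/s15g.png

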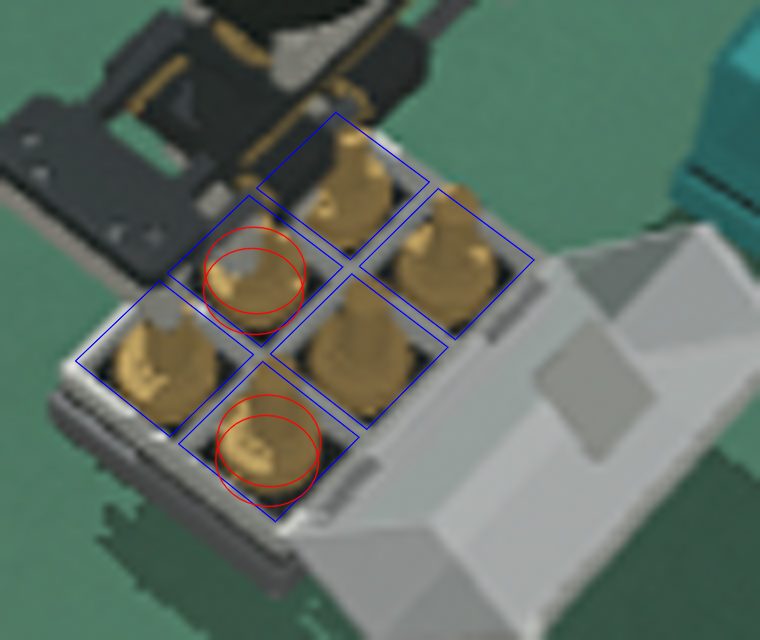

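```bash
python3 -m inch '[{"x":0,"y":0,"z":0,"twist":0},{"x":0,"y":0,"z":0,"twist":0},{"x":0,"y":0,"z":0,"twist":0}]' -0.46; python3 st.py; python3 -m inch '[{"x":0,"y":-8,"z":0,"twist":0},{"x":0,"y":-25,"z":0,"twist":0},{"x":0,"y":-35,"z":0,"twist":0},{"x":0,"y":-35,"z":0,"twist":0},{"x":0,"y":-20,"z":-20,"twist":0},{"x":0,"y":-10,"z":-40,"twist":0},{"x":0,"y":0,"z":-40,"twist":0}]'; python3 st.py; python3 look.py s16 scene 250 205 95 80 8; python3 look.py t16 top 140 150 95 75 8
```

```text
t: 17.85
tool_pos: [0.5301, 0.1076, 0.2497]
orientation: [-1.567, -0.127, 0.127]
force: [-0.4, 0.8, -0.3]
opening: 0.0252
t 17.85 tcp [530.1 107.6 249.7] grasp [530.1 107.6  82.7] jawyaw 0.162 yax [ 0.  0. -1.] F [-0.4  0.8 -0.3] M [-0.06 -0.12  0.02] op 25.2
t: 18.55
tool_pos: [0.5469, 0.0083, 0.3862]
orientation: [-1.568, -0.133, 0.125]
force: [0.4, -0.4, -0.8]
opening: 0.0248
t 18.55 tcp [546.9   8.3 386.2] grasp [547.7   8.2 219.2] jawyaw 0.1639 yax [ 0.005 -0.    -1.   ] F [ 0.4 -0.4 -0.8] M [-0.03 -0.1  -0.03] op 24.8
```

View pics/s16.png

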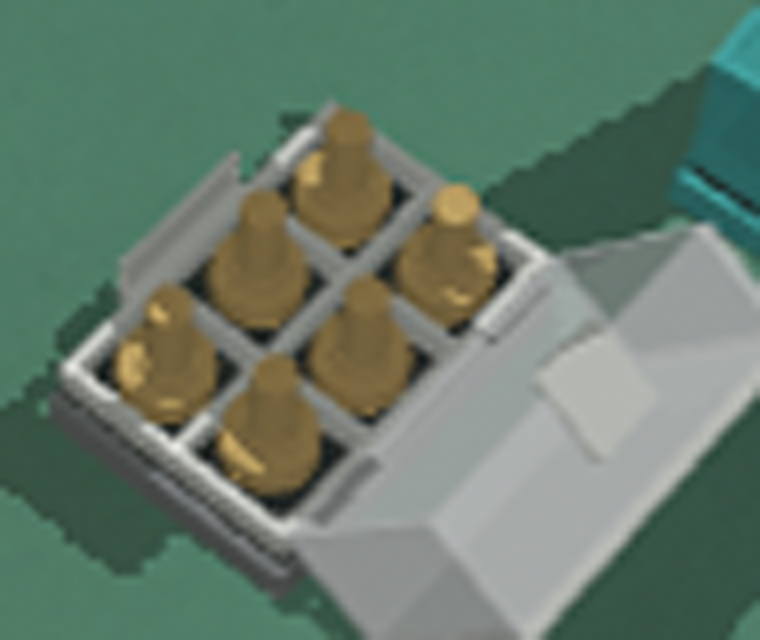

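View pics/t16.png

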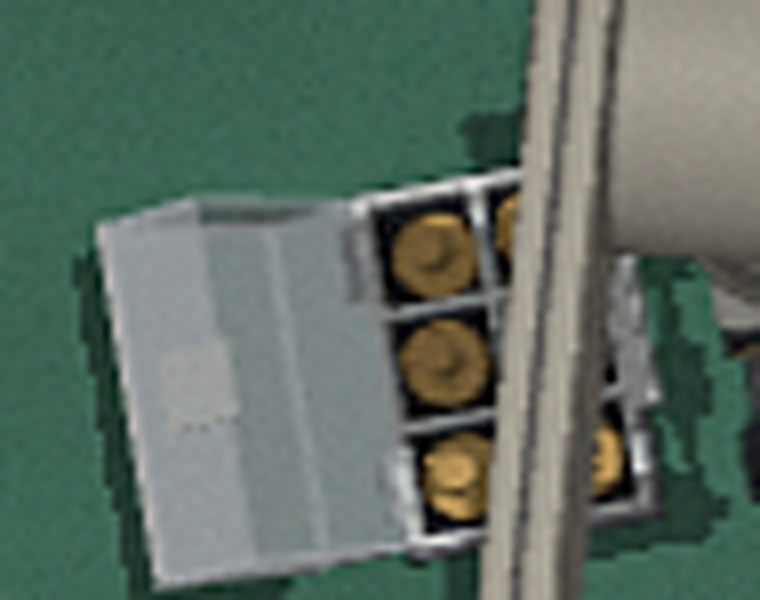

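Run:
```python
from ov import *
T=dict(np.load('tc0.npz'));S=dict(np.load('scene0.npz'))
cc=np.array([526.5,130.4]);y=.162
ex=np.array([np.cos(y),np.sin(y)]);ey=np.array([-np.sin(y),np.cos(y)])
for th in(1.85,1.95,2.05,2.15):
    Y=48-96*np.cos(th)+47*np.sin(th);z=39+96*np.sin(th)+47*np.cos(th)
    P=np.array([np.r_[cc+ey*Y+ex*s,z]/1000 for s in(71,0,-71)])
    print(th,round(Y,1),round(z,1),'top crop8',((proj(T,P)-[140,150]+.5)*8-.5).round(0).tolist(),'scene crop8',((proj(S,P)-[250,205]+.5)*8-.5).round(0).tolist())
```

```text
1.85 119.6 118.3 top crop8 [[146.0, 199.0], [173.0, 383.0], [202.0, 569.0]] scene crop8 [[462.0, 557.0], [608.0, 403.0], [747.0, 257.0]]
1.95 127.2 110.8 top crop8 [[130.0, 205.0], [157.0, 388.0], [186.0, 572.0]] scene crop8 [[479.0, 583.0], [625.0, 430.0], [762.0, 283.0]]
2.05 134.0 102.5 top crop8 [[117.0, 211.0], [144.0, 393.0], [172.0, 576.0]] scene crop8 [[494.0, 609.0], [639.0, 455.0], [776.0, 309.0]]
2.15 139.9 93.6 top crop8 [[106.0, 216.0], [133.0, 397.0], [161.0, 579.0]] scene crop8 [[506.0, 634.0], [650.0, 480.0], [786.0, 333.0]]
```

```bash
cat > cv.py <<'E'
import numpy as np,sys
from plant import robot
from scipy.spatial.transform import Rotation as Ro
s=robot.read_state();R=Ro.from_rotvec(s['orientation']).as_matrix();p=np.array(s['tool_pos'])*1000
cc=np.array([526.5,130.4]);y=.162
ex=np.array([np.cos(y),np.sin(y)]);ey=np.array([-np.sin(y),np.cos(y)])
t=p+186*R[:,1];d=t[:2]-cc
print('t',round(s['t'],2),'tip case x,y,z',round(d@ex,1),round(d@ey,1),round(t[2],1),'yaw',round(float(np.arctan2(R[1,0],R[0,0])),4),'F case',round(float(np.dot(s['force'][:2],ex)),1),round(float(np.dot(s['force'][:2],ey)),1),round(s['force'][2],1),'op',round(s['opening']*1000,1),'yax',R[:,1].round(3))
E
python3 -m inch '[{"x":0,"y":-1,"z":20,"twist":0},{"x":-3,"y":0,"z":40,"twist":0},{"x":-3,"y":0,"z":40,"twist":0},{"x":-3,"y":0,"z":40,"twist":0},{"x":-3,"y":0,"z":40,"twist":0},{"x":-3,"y":0,"z":40,"twist":0},{"x":-3,"y":0,"z":40,"twist":0},{"x":0,"y":0,"z":25,"twist":0},{"x":0,"y":0,"z":10,"twist":0},{"x":0,"y":0,"z":0,"twist":0}]' -1 10; python3 cv.py; python3 look.py s17 scene 200 100 190 150 4;python3 look.py t17 top 90 120 160 150 5
```

```text
t: 19.65
tool_pos: [0.4803, 0.2982, 0.3838]
orientation: [-1.567, -0.129, 0.129]
force: [-0.1, -0.9, 0.9]
opening: 0.0006
t 19.65 tip case x,y,z -18.5 173.0 197.8 yaw 0.1642 F case -0.2 -0.9 0.9 op 0.6 yax [-0. -0. -1.]
```

View pics/t17.png

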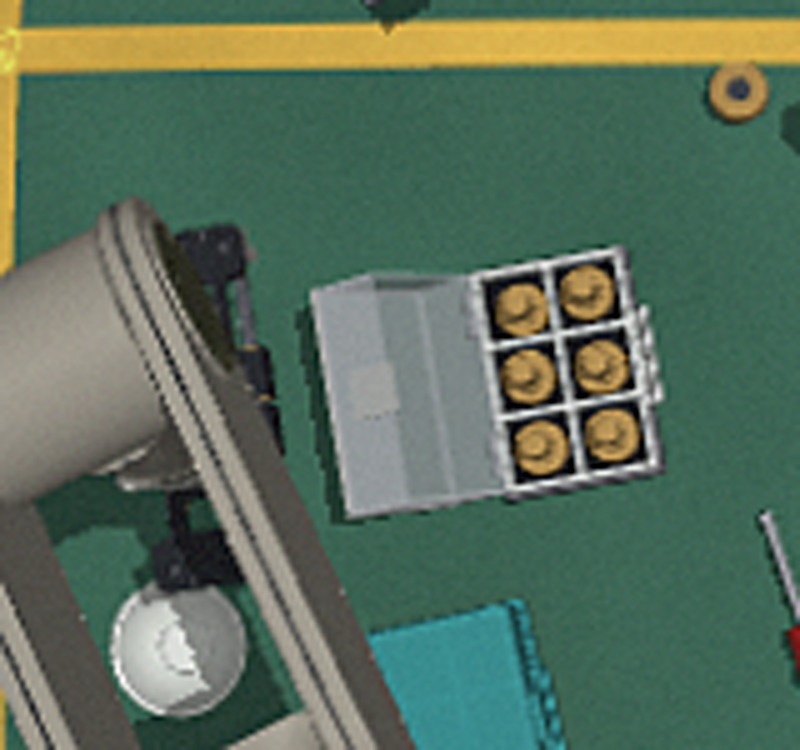

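```bash
python3 -m inch '[{"x":9,"y":20,"z":0,"twist":0},{"x":9.5,"y":30,"z":0,"twist":0},{"x":0,"y":30,"z":0,"twist":0},{"x":0,"y":28,"z":0,"twist":0},{"x":0,"y":15,"z":0,"twist":0},{"x":0,"y":0,"z":0,"twist":0},{"x":0,"y":0,"z":0,"twist":0}]'; python3 cv.py; python3 look.py s18 scene 240 160 140 130 5
```

```text
t: 20.45
tool_pos: [0.4997, 0.2996, 0.2616]
orientation: [-1.567, -0.127, 0.126]
force: [0.1, 0.2, 0.1]
opening: 0.0007
t 20.45 tip case x,y,z 0.9 171.4 75.6 yaw 0.1611 F case 0.2 0.2 0.1 op 0.7 yax [ 0.001  0.    -1.   ]
```

View pics/s18.png

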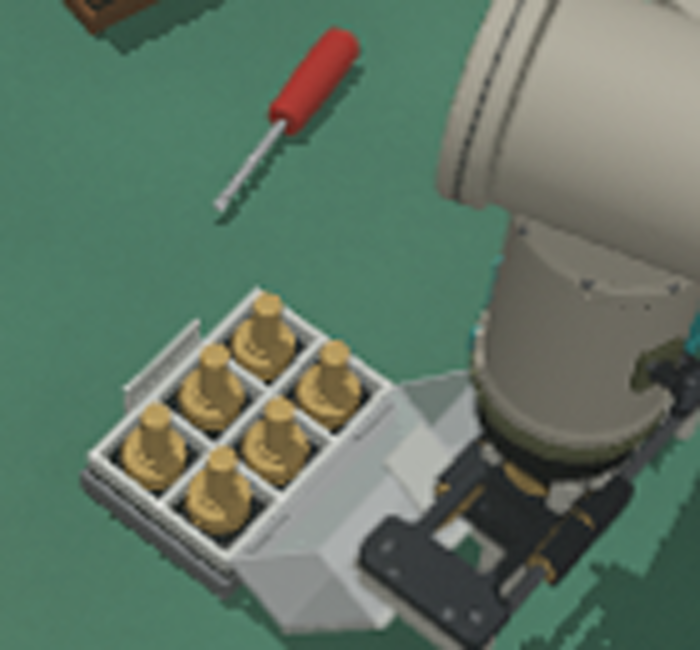

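```bash
python3 -m inch '[{"x":0,"y":0,"z":-10,"twist":0},{"x":0,"y":0,"z":-10,"twist":0},{"x":0,"y":-4,"z":-6,"twist":0},{"x":0,"y":-6,"z":-6,"twist":0},{"x":0,"y":0,"z":0,"twist":0}]'; python3 cv.py; python3 -m inch '[{"x":0,"y":-6,"z":-6,"twist":0},{"x":0,"y":-6,"z":-6,"twist":0},{"x":0,"y":-5,"z":-6,"twist":0},{"x":0,"y":-5,"z":-6,"twist":0},{"x":0,"y":0,"z":0,"twist":0}]'; python3 cv.py; python3 look.py s19 scene 240 160 140 130 5
```

```text
t: 21.0
tool_pos: [0.5051, 0.2691, 0.2739]
orientation: [-1.563, -0.13, 0.124]
force: [-3.2, 8.3, 8.3]
opening: 0.0003
t 21.0 tip case x,y,z 2.0 141.0 87.9 yaw 0.1618 F case -1.9 8.7 8.3 op 0.3 yax [ 0.004  0.004 -1.   ]
t: 21.5
tool_pos: [0.5088, 0.2442, 0.2946]
orientation: [-1.566, -0.129, 0.124]
force: [0.1, 1.1, 0.8]
opening: 0.0011
t 21.5 tip case x,y,z 1.5 115.2 108.6 yaw 0.1612 F case 0.3 1.0 0.8 op 1.1 yax [ 0.003  0.001 -1.   ]
```

View pics/s19.png

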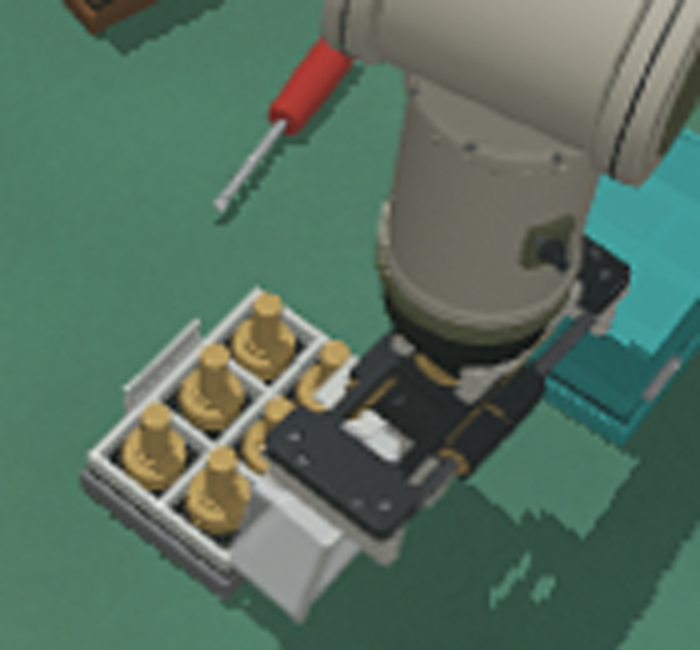

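```bash
python3 -m inch '[{"x":-1,"y":-6.5,"z":-12,"twist":0},{"x":0,"y":-7,"z":-13.5,"twist":0},{"x":0,"y":-5,"z":-17,"twist":0},{"x":0,"y":-1.5,"z":-18,"twist":0},{"x":0,"y":0,"z":0,"twist":0}]'; python3 cv.py; python3 look.py s20 scene 240 160 140 130 5
```

```text
t: 22.05
tool_pos: [0.5172, 0.1825, 0.3129]
orientation: [-1.568, -0.125, 0.126]
force: [-1.0, -0.2, 0.5]
opening: 0.0009
t 22.05 tip case x,y,z -0.8 52.7 126.9 yaw 0.1596 F case -1.0 -0.1 0.5 op 0.9 yax [-0.    -0.001 -1.   ]
```

View pics/s20.png

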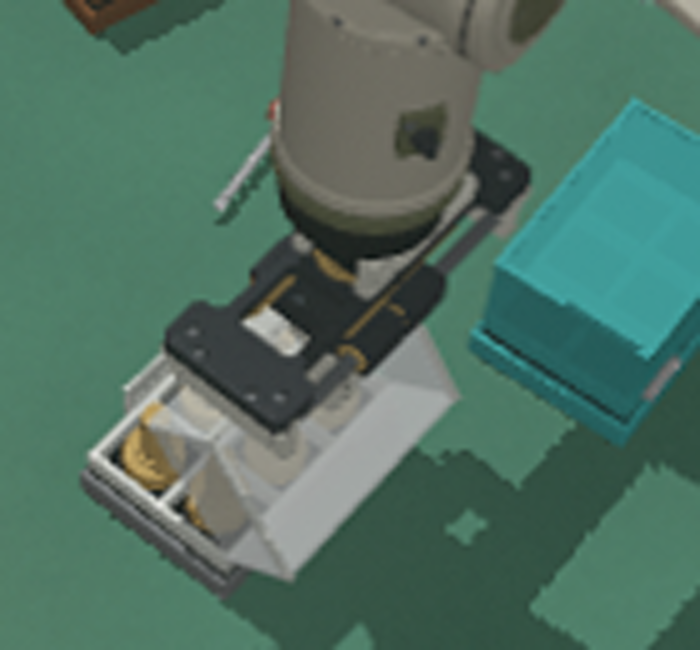

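```bash
python3 -m inch '[{"x":0,"y":1,"z":-16,"twist":0.0},{"x":0,"y":5.5,"z":-17,"twist":0},{"x":0,"y":9,"z":-15.5,"twist":0},{"x":0,"y":12,"z":-13.5,"twist":0},{"x":0,"y":0,"z":0,"twist":0}]'; python3 cv.py; python3 look.py s21 scene 240 160 140 130 5
```

```text
t: 22.6
tool_pos: [0.5263, 0.1219, 0.2825]
orientation: [-1.568, -0.123, 0.129]
force: [0.4, 0.8, -0.7]
opening: 0.0007
t 22.6 tip case x,y,z -2.3 -8.4 96.5 yaw 0.1602 F case 0.5 0.7 -0.7 op 0.7 yax [-0.004 -0.001 -1.   ]
```

View pics/s21.png

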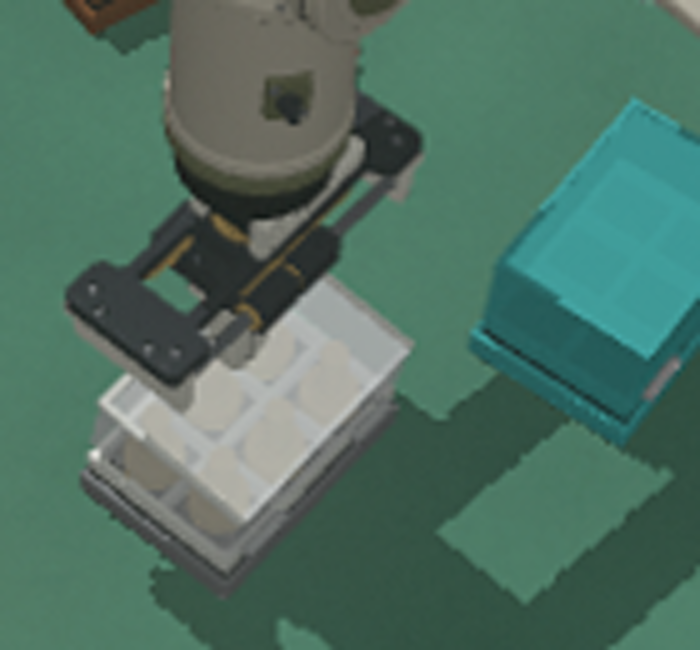

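```bash
python3 -m inch '[{"x":1,"y":3,"z":-8,"twist":0.0},{"x":0,"y":3,"z":-4,"twist":0},{"x":0,"y":2,"z":0,"twist":0},{"x":0,"y":2,"z":0,"twist":0},{"x":0,"y":0,"z":0,"twist":0}]'; python3 cv.py; python3 -m inch '[{"x":0,"y":1.5,"z":0,"twist":0.0},{"x":0,"y":1,"z":0,"twist":0},{"x":0,"y":0,"z":0,"twist":0},{"x":0,"y":0,"z":0,"twist":0}]'; python3 cv.py; python3 look.py s22 scene 240 160 140 130 5
```

```text
t: 23.15
tool_pos: [0.5297, 0.1123, 0.2749]
orientation: [-1.567, -0.127, 0.128]
force: [0.3, -0.3, 0.5]
opening: 0.0003
t 23.15 tip case x,y,z 0.2 -18.4 88.9 yaw 0.1622 F case 0.2 -0.3 0.5 op 0.3 yax [-0.  0. -1.]
t: 23.55
tool_pos: [0.5297, 0.1122, 0.2725]
orientation: [-1.567, -0.127, 0.127]
force: [0.6, -1.1, -0.6]
opening: 0.0002
t 23.55 tip case x,y,z 0.2 -18.4 86.5 yaw 0.1621 F case 0.4 -1.2 -0.6 op 0.2 yax [-0.  0. -1.]
```

View pics/s22.png

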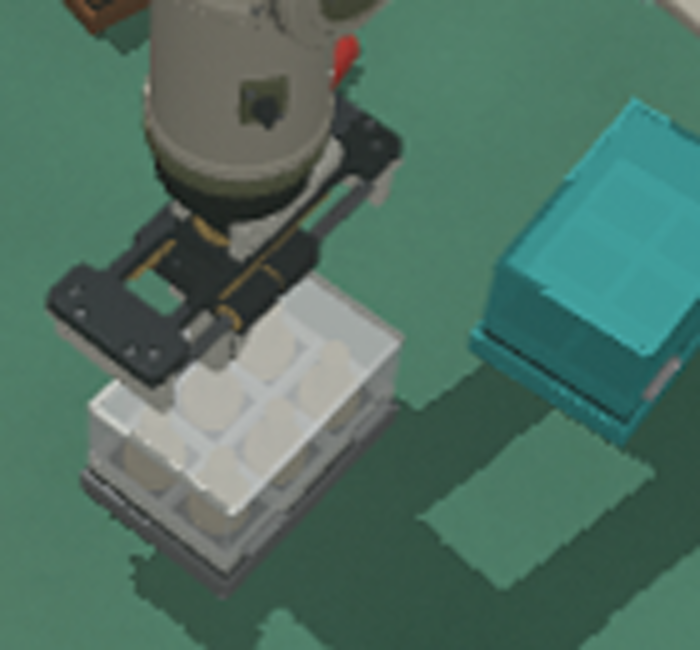

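Nearly shut; press a little further, watching the force.

```bash
python3 -m inch '[{"x":0,"y":1,"z":-4,"twist":0.0},{"x":0,"y":1,"z":-4,"twist":0},{"x":0,"y":0,"z":0,"twist":0}]'; python3 cv.py; python3 -m inch '[{"x":0,"y":1,"z":0,"twist":0.0},{"x":0,"y":0,"z":0,"twist":0}]'; python3 cv.py; python3 -m inch '[{"x":0,"y":1,"z":0,"twist":0.0},{"x":0,"y":0,"z":0,"twist":0}]'; python3 cv.py
```

```text
t: 23.9
tool_pos: [0.5316, 0.1051, 0.2723]
orientation: [-1.564, -0.129, 0.126]
force: [-3.2, 6.9, 9.3]
opening: 0.0005
t 23.9 tip case x,y,z 1.4 -25.3 86.3 yaw 0.1623 F case -2.1 7.4 9.3 op 0.5 yax [ 0.002  0.003 -1.   ]
t: 24.1
tool_pos: [0.5316, 0.1051, 0.2721]
orientation: [-1.565, -0.129, 0.126]
force: [-7.8, 5.9, 17.3]
opening: 0.0005
t 24.1 tip case x,y,z 1.4 -25.4 86.1 yaw 0.1624 F case -6.7 7.1 17.3 op 0.5 yax [ 0.002  0.003 -1.   ]
t: 24.3
tool_pos: [0.5317, 0.1052, 0.272]
orientation: [-1.565, -0.129, 0.126]
force: [-10.9, 5.4, 24.7]
opening: 0.0004
t 24.3 tip case x,y,z 1.5 -25.4 86.0 yaw 0.1625 F case -9.9 7.1 24.7 op 0.4 yax [ 0.002  0.002 -1.   ]
```

```bash
python3 -m inch '[{"x":0,"y":-10,"z":0,"twist":0.0},{"x":0,"y":-30,"z":0,"twist":0},{"x":0,"y":-40,"z":0,"twist":0},{"x":0,"y":-40,"z":-20,"twist":0},{"x":0,"y":0,"z":-40,"twist":0},{"x":0,"y":0,"z":-45,"twist":0},{"x":0,"y":0,"z":-45,"twist":0},{"x":0,"y":0,"z":-45,"twist":0},{"x":0,"y":0,"z":-20,"twist":0},{"x":0,"y":0,"z":0,"twist":0}]'; python3 cv.py; python3 look.py s23 scene 245 200 75 80 8; python3 look.py t23 top 150 150 80 70 8
python3 - <<'E'
from h import *
S=dict(np.load('s23.npz'));T=dict(np.load('t23.npz'))
cc=np.array([526.5,130.4]);y=.162
ex=np.array([np.cos(y),np.sin(y)]);ey=np.array([-np.sin(y),np.cos(y)])
for n,c in(('scene',S),('top',T)):
    P=dep(c)*1000;d=P[...,:2]-cc;X=d@ex;Y=d@ey
    print(n)
    for ya,yb in((-40,-25),(-25,-10),(-10,5),(5,20),(20,35)):
        m=(abs(X)<55)&(Y>ya)&(Y<yb)&(P[...,2]>60)&(P[...,2]<140)&(c['depth']>0)
        print(ya,yb,m.sum(),np.median(P[m][:,2]).round(1) if m.any() else None)
E
```

```text
t: 25.3
tool_pos: [0.5657, -0.1111, 0.3884]
orientation: [-1.568, -0.124, 0.125]
force: [-0.5, 0.5, -0.2]
opening: 0.0004
t 25.3 tip case x,y,z -0.3 -244.8 202.4 yaw 0.1581 F case -0.4 0.5 -0.2 op 0.4 yax [-0.    -0.001 -1.   ]
scene
-40 -25 203 85.9
-25 -10 205 85.6
-10 5 213 85.8
5 20 209 85.7
20 35 219 85.9
top
-40 -25 174 86.2
-25 -10 173 85.7
-10 5 172 85.8
5 20 170 85.5
20 35 171 85.5
```

View pics/s23.png

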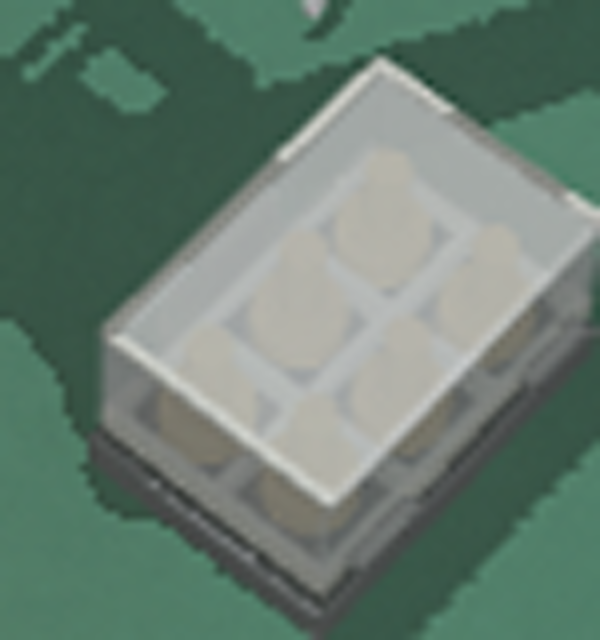

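View pics/t23.png

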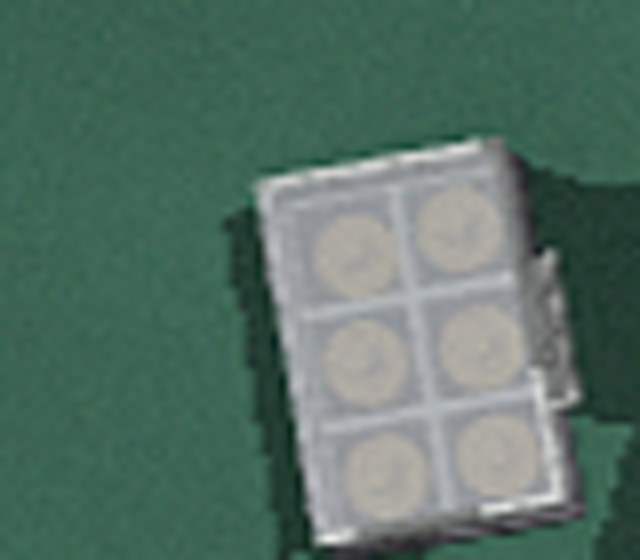

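Run:
```python
import numpy as np,cv2
a=np.load('t23.npz')['color'][:,:,::-1];b=np.load('s23.npz')['color'][:,:,::-1]
cv2.imwrite('pics/fin.png',np.hstack([cv2.resize(b,(400,300)),cv2.resize(a,(400,300))]))
cv2.imwrite('pics/fins.png',cv2.resize(b,(800,600)))
```

```text
(no output)
```

View pics/fins.png

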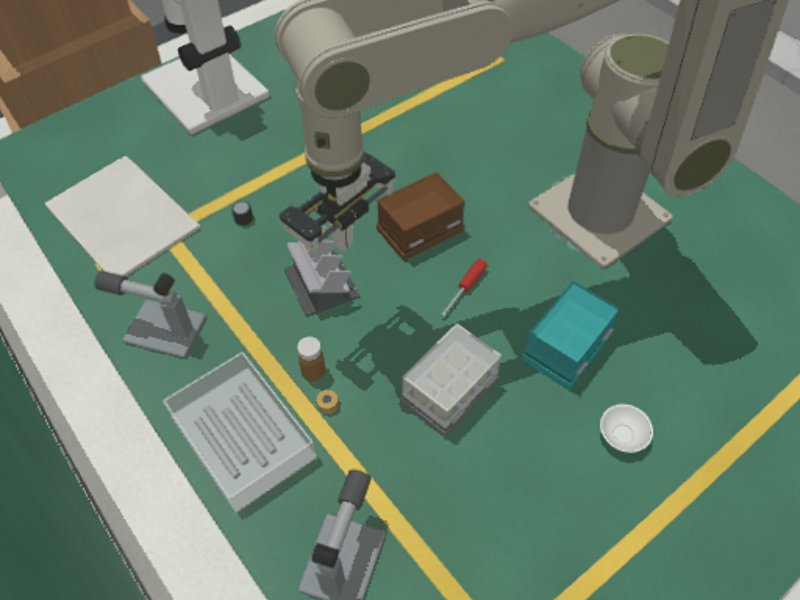

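Run:
```python
from h import *
cc=np.array([526.5,130.4]);y=.162
ex=np.array([np.cos(y),np.sin(y)]);ey=np.array([-np.sin(y),np.cos(y)])
for n in('s23','t23'):
    c=dict(np.load(n+'.npz'));P=dep(c)*1000;d=P[...,:2]-cc;X=d@ex;Y=d@ey
    m=(abs(X)<62)&(abs(Y)<40)&(abs(P[...,2]-86)<12)
    A=np.c_[X[m],Y[m],np.ones(m.sum())];k=np.linalg.lstsq(A,P[m][:,2],rcond=None)[0];print(n,m.sum(),k.round(4))
    g=(abs(X)<160)&(abs(Y)<160)&(abs(P[...,2])<12)&~((abs(X)<90)&(abs(Y)<75))
    A=np.c_[X[g],Y[g],np.ones(g.sum())];print('  bench',np.linalg.lstsq(A,P[g][:,2],rcond=None)[0].round(4))
```

```text
s23 1244 [5.0000e-04 1.0000e-04 8.5796e+01]
  bench [-0.0008  0.0007 -0.2752]
t23 1037 [-6.00000e-04  9.00000e-04  8.57213e+01]
  bench [ 0.0017  0.0012 -0.2565]
```

The cover's face is level to within 0.001 rad and at the shut height, so I'm handing the job in.

```bash
python3 -c "
from plant import robot
print(robot.close_job())"
```

```text
the job is handed in; nothing more can be done
None
```

I stood two spares (the middle one and the one at the rack's +y end) upright in the two empty pockets, then swung the cover shut. The job was handed in at about 25 s of the 72 s allowed.

**Stems:** Pictures after each release show all six stems standing upright. The first stem met the pocket floor harder than intended, at about 38 N on the wrist. I backed it off and checked it by depth before letting go: its foot top read 39–40 mm, against 38 mm for a standing stem. It sits about 2 mm off centre.

**Cover:** I pressed the cover to a firm stop at about 25 N. Depth in both views then gives its face as level to 0.001 rad, at 85.7–85.8 mm (86 mm expected when shut). I judged the tab from this angle and height, because the tab behind the catch rim can't be made out in the pictures.

**Everything else:** The other bench items look unmoved in the last full picture. I never touched the remaining spare, but the gripper partly hid the rack in that picture, so I did not confirm it separately.

**Disagreement:** The scene camera placed things about 2–3 mm to +y of the arm's own readings and about 2 mm to +y of the top camera. I corrected for this by comparing the stem's foot with the pocket in the same picture.

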